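Check-weigh sample tins on an arrested beam scale

ROBOT

A 7-joint arm with a two-finger parallel gripper is mounted at the origin on the work surface. World frame = base frame: x ahead of the robot, y to its left, z up, the work surface at z = 0. Lengths are in m, angles in rad, forces in N, time in s.
With the tool pointing down it reaches from about 0.35 to 0.775 m from the base axis. Payload 3.1 kg.
Tool frame: the origin (TCP) lies midway between the tips of the shut fingers; the grasp point (between the pads) lies 19 mm behind it; z points along the fingers, y is the line along which they close (so a half turn about z gives the same grasp; the last joint's range is limited). The gripper opens to 85 mm and grips with 20 to 120 N. Pads are 22 mm wide; open, the fingers measure 114 mm over their backs; the gripper's body (76 mm by 85 mm) begins 54 mm behind the grasp point. The pads swing forward as they close: fully open they stand 13 mm farther back than shut.
Start: joints at [-1.301, 0.311, 0.014, 1.512, -0.004, 1.319, -0.027], TCP at [0.169, 0.524, 0.231] pointing down, gripper open.
Joint ranges: [-2.7, 2.7], [-0.3, 1.91], [-1.27, 1.3], [0.12, 2.57], [-1.44, 4.58], [0.2, 2.03], [-3.05, 3.05]. Speed limits (rad/s): [2.79, 2.79, 3.14, 3.14, 3.14, 3.14, 3.14].

INTERFACE

Orientations are given as a rotation vector (axis times angle).
In Python, from rig import * gives the robot as it stands.
- The arm moves only by the tool drive_tool, never from a script. Its argument "series" is a list of rows, each a list of 7 numbers: the shift along the tool's x, y, z in units of 25 mm (1.0 is 25 mm), then the turn, a rotation vector about the tool's x, y, z in degrees, then the opening, from 0 (shut) to 1 (fully open). In form: [[tx, ty, tz, rx, ry, rz, gripper], ...]. A call has 1 to 5 rows; each row shifts and turns the commanded pose from where the row before left it, along the tool's axes as they then stand; what a row does not reach is not made up. A row lasts 1/10 s, in which the tool goes at most 50 mm and 8.59 degrees, less where a joint would pass 70% of its speed; a pose out of reach is approached as far as the arm can. A call is refused whole if a number of a shift passes 1 or a number of a turn 8.59, either way. A call with a gripper value outside its range is refused whole. The fingers move at their own pace and stop on an object; the grip force is fixed at half the most. Time passes only in rows, so rows that do not move let the fingers close. It gives the time, the measured TCP pose, the force, the opening and the grip force at its end, in the units of the state.
- get_state(): the state, without advancing time (a new reading comes with each control period).
- snapshot(name): name is "side" or "top"; returns the picture (420x560x3 uint8, red, green, blue); there is no depth.
- camera_params(name): a dict with "fx", "fy", "cx", "cy" (pixels), "rvec" (rotation vector, rad) and "tvec" (3), from world to camera coordinates, as OpenCV has them. Camera axes: x right, y down, z forward; pixel columns grow to the right and rows downward; lengths in m; the calibration is good to about 2 mm. A picture is of the moment at which its call begins. camera_params takes no time and is no camera call.
- hand_in(): hands the job in; it is judged then, once.
The state is a dict: "clock": time; "joint_positions": joint angles; "dq": joint speeds; "joint_efforts": joint torques, N m; "eef_pos": TCP position; "tool_rot": TCP orientation; "contact_force": force on the tool from outside, world axes, zero at the start; "wrist_torque": the same for the moment, N m; "grip_width": finger opening in m; "gripper_force": force on a finger pad.
Only numpy, scipy, OpenCV 4.12 (cv2) and the standard library are available. Lean on these libraries where they do the work, as an engineer would, in place of code of your own. Each camera call takes 0.05 s, during which the arm holds its last target. There are 200 camera calls.

TASK

Put every sample tin into the empty carrier that stands on the bench, then hang the carrier by its handle bar on the beam scale's double hook while the beam is arrested, and let go of it. Swing the arrest lever fully away from you to let the beam tip, wait a second, and swing it fully back so that the beam is arrested again; never handle the carrier while the beam is free. Finally hang the loaded carrier on whichever of the parking rack's two double hooks is free, without disturbing the spare carrier already there or the jar, wrench and gauge nearby.

Things in the scene. Friction and masses are not known exactly. Their poses are not given: they have to be found in the camera images.
- carrier: aluminium tote carrier on the bench: open tray 112 (x) by 136 (y) mm, floor 4 mm, walls and a cross of dividers 24 mm high, 4 mm thick: four cells centred at x +-27, y +-33 mm. Rigid handle: uprights at y +-70 mm, level bar along y over the middle, 10 mm wide, 8 mm thick, centre 98 mm above the underside. 350 g. Origin: centre of underside, z up. Both ends alike.
- carrier_bar (a point): the middle of the carrier's handle bar, at its centre; axes as the carrier's
- tin1: sealed cylindrical steel sample tin with an aluminium lid, 34 mm in diameter, 45 mm tall, about 90 g, may be absent; origin at the centre of its underside, z towards the lid. Starts standing on the bench beyond the carrier.
- tin2: sealed cylindrical steel sample tin with an aluminium lid, 34 mm in diameter, 45 mm tall, about 90 g, may be absent; origin at the centre of its underside, z towards the lid. Starts standing on the bench beyond the carrier.
- tin3: sealed cylindrical steel sample tin with an aluminium lid, 34 mm in diameter, 45 mm tall, about 90 g, may be absent; origin at the centre of its underside, z towards the lid. Starts standing on the bench beyond the carrier.
- tin4: sealed cylindrical steel sample tin with an aluminium lid, 34 mm in diameter, 45 mm tall, about 90 g, may be absent; origin at the centre of its underside, z towards the lid. Starts standing on the bench beyond the carrier.
- tin1_mid (a point): the centre of tin1, 22.5 mm above its underside
- tin2_mid (a point): the centre of tin2, 22.5 mm above its underside
- tin3_mid (a point): the centre of tin3, 22.5 mm above its underside
- tin4_mid (a point): the centre of tin4, 22.5 mm above its underside
- scale_fork (a point): on the near end of the beam scale's beam, a double hook: two steel prongs 10 mm thick, 48 mm apart, pointing at the robot, tips turned up. Point: where the middle of a hung carrier's handle bar rests (bar centre). Prong tops 4 mm lower, tip tops 12 mm higher and 22 to 27 mm nearer the robot. x: along the prongs, away from the tips, to the support 49 mm on; z up. It moves with the beam.
- beam (a joint): tilt of the beam about its pivot 130 mm beyond the double hook: 0 = level, 0.12 = hook end fully down (its stop). A loaded carrier tips it when the arrest is released; arrested under load it reads up to 0.03.
- lever (a joint): arrest lever beside the beam, on its right seen from the robot: 0 = knob leaning towards the robot, beam arrested (a cam holds it level from below); 1.0 = knob swung away, beam free. Stays where it is left; turning it back lifts the beam level again.
- lever_knob (a point): centre of the black ball, 24 mm in diameter, at the top of the arrest lever; the lever turns about a horizontal axis 90 mm from this point, which lies 43 mm beyond (along the scale's x) and 79 mm below it at lever 0 (lever leans 0.5 rad from vertical towards the robot at 0 and 0.5 rad away at 1)
- rack: parking rack, a low steel frame carrying two double hooks 180 mm apart; origin on the bench midway below the two, x away from the robot. Fixed.
- rack_fork_left (a point): on the parking rack, on the left seen from the robot (+y), a double hook: two steel prongs 10 mm thick, 48 mm apart, pointing at the robot, tips turned up. Point: where the middle of a hung carrier's handle bar rests (bar centre). Prong tops 4 mm lower, tip tops 12 mm higher and 22 to 27 mm nearer the robot. x: along the prongs, away from the tips, to the support 49 mm on; z up.
- rack_fork_right (a point): the rack's other double hook, 180 mm to the right; the same in every way
- spare: the spare carrier, same shape as the carrier, empty, hanging on one of the two rack hooks (which one varies). Leave it there. Origin: centre of its underside.
- mat: thin black rubber mat, 120 by 140 by 4 mm, on the bench under the rack's free double hook. Origin: centre of its underside. Fixed.
- amber_jar: amber glass jar, 48 mm across, 50 mm tall, bystander; origin under its centre
- wrench: steel wrench lying on the bench, bystander
- gauge: brass pressure gauge lying on its back, 64 mm across, 31 mm tall, bystander
Things that resemble listed ones, but are neither listed nor needed, are in the scene too. Leave any red look-alike of the tin3 alone.

How it is judged:
On the way, in this order (a step that is already met when the one before it is completed fails the run):
1. every tin is in the carrier, beam arrested (x of tin1_mid in the frame of carrier between -0.055 and 0.055 m and y of tin1_mid in the frame of carrier between -0.067 and 0.067 m and z of tin1_mid in the frame of carrier between 0.005 and 0.042 m and x of tin2_mid in the frame of carrier between -0.055 and 0.055 m and y of tin2_mid in the frame of carrier between -0.067 and 0.067 m and z of tin2_mid in the frame of carrier between 0.005 and 0.042 m and x of tin3_mid in the frame of carrier between -0.055 and 0.055 m and y of tin3_mid in the frame of carrier between -0.067 and 0.067 m and z of tin3_mid in the frame of carrier between 0.005 and 0.042 m and x of tin4_mid in the frame of carrier between -0.055 and 0.055 m and y of tin4_mid in the frame of carrier between -0.067 and 0.067 m and z of tin4_mid in the frame of carrier between 0.005 and 0.042 m and value of joint lever below 0.15 rad and value of joint beam below 0.045 rad), for 0.2 s.
2. the carrier with the tins hangs on the scale's double hook, let go, beam arrested (all of step 1 and x of carrier_bar in the frame of scale_fork between -0.018 and 0.018 m and y of carrier_bar in the frame of scale_fork between -0.035 and 0.035 m and z of carrier_bar in the frame of scale_fork between -0.01 and 0.012 m and angle between carrier's own z axis and vertical below 0.4 rad and contact force between the fingers and carrier below 0.2 N), for 0.3 s.
3. the lever is swung away and the beam has tipped with the carrier on it (x of carrier_bar in the frame of scale_fork between -0.018 and 0.018 m and y of carrier_bar in the frame of scale_fork between -0.035 and 0.035 m and z of carrier_bar in the frame of scale_fork between -0.01 and 0.012 m and angle between carrier's own z axis and vertical below 0.4 rad and x of tin1_mid in the frame of carrier between -0.055 and 0.055 m and y of tin1_mid in the frame of carrier between -0.067 and 0.067 m and z of tin1_mid in the frame of carrier between 0.005 and 0.042 m and x of tin2_mid in the frame of carrier between -0.055 and 0.055 m and y of tin2_mid in the frame of carrier between -0.067 and 0.067 m and z of tin2_mid in the frame of carrier between 0.005 and 0.042 m and x of tin3_mid in the frame of carrier between -0.055 and 0.055 m and y of tin3_mid in the frame of carrier between -0.067 and 0.067 m and z of tin3_mid in the frame of carrier between 0.005 and 0.042 m and x of tin4_mid in the frame of carrier between -0.055 and 0.055 m and y of tin4_mid in the frame of carrier between -0.067 and 0.067 m and z of tin4_mid in the frame of carrier between 0.005 and 0.042 m and contact force between the fingers and carrier below 0.2 N and value of joint lever above 0.8 rad and value of joint beam above 0.08 rad), for 0.4 s.
4. the beam is arrested again, the carrier still on it (all of step 2), for 0.3 s.
At the end, for the whole second after the job is handed in: the carrier hangs at rest on the rack's free double hook (bar within 18 mm along and 35 mm across the prongs of its seat and down on the prongs, tilted less than 0.4 rad), every tin inside its tray walls (standing or lying), the lever back below 0.15 rad and the beam level within 0.045 rad (all of step 1 and ((x of carrier_bar in the frame of rack_fork_left between -0.018 and 0.018 m and y of carrier_bar in the frame of rack_fork_left between -0.035 and 0.035 m and z of carrier_bar in the frame of rack_fork_left between -0.01 and 0.012 m and angle between carrier's own z axis and vertical below 0.4 rad) or (x of carrier_bar in the frame of rack_fork_right between -0.018 and 0.018 m and y of carrier_bar in the frame of rack_fork_right between -0.035 and 0.035 m and z of carrier_bar in the frame of rack_fork_right between -0.01 and 0.012 m and angle between carrier's own z axis and vertical below 0.4 rad)) and contact force between the fingers and carrier below 0.2 N and linear speed of carrier below 0.05 m/s and angular speed of carrier below 0.5 rad/s); the robot touches nothing.
It fails at once if the carrier is handled while the beam is free (value of joint lever above 0.5 rad and contact force between the fingers and carrier above 1 N).
It fails at once if the spare is moved more than 30 mm (distance of spare from where it was at the start of the episode above 0.03 m).
It fails at once if the amber jar is moved more than 30 mm (distance of amber_jar from where it was at the start of the episode above 0.03 m).
It fails at once if the wrench is moved more than 30 mm (distance of wrench from where it was at the start of the episode above 0.03 m).
It fails at once if the gauge is moved more than 30 mm (distance of gauge from where it was at the start of the episode above 0.03 m).
Of tin1, tin2, tin3, tin4 only 2 to 4 are there at a start; the rules pass over those that are not, and their reading is None.
At some moment in a run one of tin1, tin2, tin3, tin4 may be knocked a few centimetres aside while the robot is not near it.
It also fails if it takes over 210 s, if anything falls off the work surface, if the arm or the gripper's body presses on something with over 40 N, if the wrist force passes 120 N, or if a joint passes its speed limit or range.

## Working session

There is one attempt and no reset: what is moved stays moved. The work goes in short steps, Python scripts to look and compute and a tool call to move; the robot and the scene stay as the last step left them, time stands still between calls to the robot, and variables do not carry over. Pictures are saved under pics/ and viewed, at most 14 in all, crops included, and the job is handed in when it is done.

Besides the shell and the picture viewer there is one more tool, called as a command line: name --pt "numbers of a row" for each row, then --argument value for the rest. drive_tool: Moves the arm, as the interface text tells. Its arguments: {"type":"object","properties":{"series":{"type":"array"}},"required":["series"]}

```bash
mkdir -p pics; cat > h.py <<'E'
from rig import *
import numpy as np, cv2
from scipy.spatial.transform import Rotation as R
def cam(n):
    p=camera_params(n); K=np.array([[p['fx'],0,p['cx']],[0,p['fy'],p['cy']],[0,0,1.]])
    return K,R.from_rotvec(np.ravel(p['rvec'])).as_matrix(),np.ravel(p['tvec'])
def ray(n,u,v):
    K,M,t=cam(n); d=M.T@np.linalg.solve(K,[u,v,1.]); return -M.T@t,d/np.linalg.norm(d)
def onz(n,u,v,z):
    c,d=ray(n,u,v); return c+d*(z-c[2])/d[2]
def proj(n,P):
    K,M,t=cam(n); q=(M@np.atleast_2d(P).T).T+t; q=q@K.T; return q[:,:2]/q[:,2:]
def tri(a,b):
    A=np.zeros((3,3));B=np.zeros(3)
    for n,u,v in (('top',*a),('side',*b)):
        c,d=ray(n,u,v);P=np.eye(3)-np.outer(d,d);A+=P;B+=P@c
    return np.linalg.solve(A,B)
def save(n,f,crop=None,s=1):
    im=cv2.cvtColor(snapshot(n),cv2.COLOR_RGB2BGR)
    cv2.imwrite('pics/raw_'+f,im)
    if crop: x0,y0,x1,y1=crop; im=im[y0:y1,x0:x1]
    im=cv2.resize(im,None,fx=s,fy=s,interpolation=cv2.INTER_CUBIC); cv2.imwrite('pics/'+f,im)
E
python3 - <<'E'
from h import *
save('top','t0.png',s=1.42);save('side','s0.png',s=1.42)
for n in('top','side'): print(n,camera_params(n),ray(n,280,210))
s=get_state();print(s['eef_pos'],s['tool_rot'],s['clock'],R.from_rotvec(s['tool_rot']).as_matrix().round(3))
E
```

```text
top {'fx': 389.8999278624717, 'fy': 389.8999278624717, 'cx': 279.1527839081277, 'cy': 209.08769019899992, 'rvec': array([ 2.15664378, -2.17704675,  0.10787333]), 'tvec': array([-0.00306379,  0.57326996,  1.0922378 ])} (array([ 0.45788289, -0.01184003,  1.14535336]), array([ 1.00465310e-01,  8.61433373e-04, -9.94940189e-01]))
side {'fx': 477.30615959040676, 'fy': 477.30615959040676, 'cx': 280.8895144480691, 'cy': 202.76669688115382, 'rvec': array([ 0.31966119, -2.64868214,  1.3830826 ]), 'tvec': array([0.57548916, 0.2178682 , 1.12569886])} (array([0.33947471, 0.91511846, 0.83256674]), array([ 0.21729162, -0.78409098, -0.58136536]))
[0.16850732 0.52286399 0.23031712] [-0.48771163 -3.10323455  0.00337465] 0.1 [[-0.952  0.307 -0.001]
 [ 0.307  0.952 -0.002]
 [-0.    -0.002 -1.   ]]
```

View pics/t0.png

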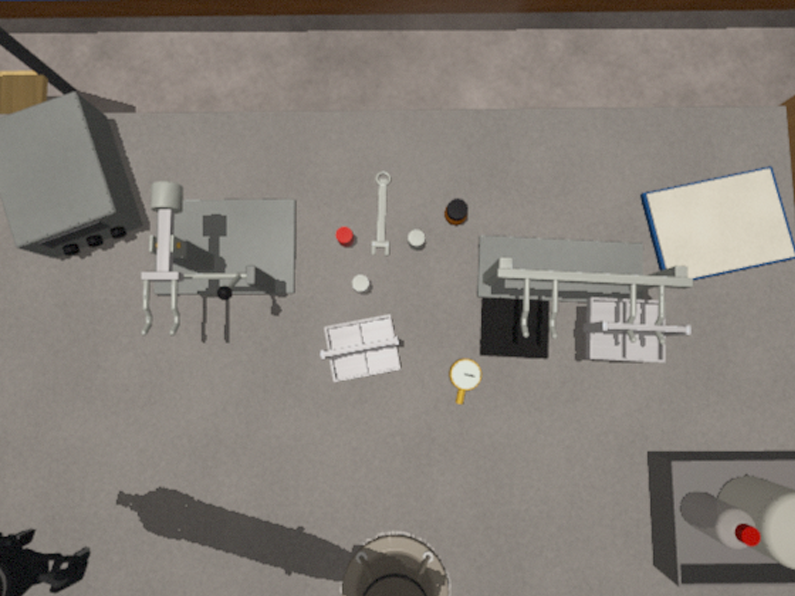

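View pics/s0.png

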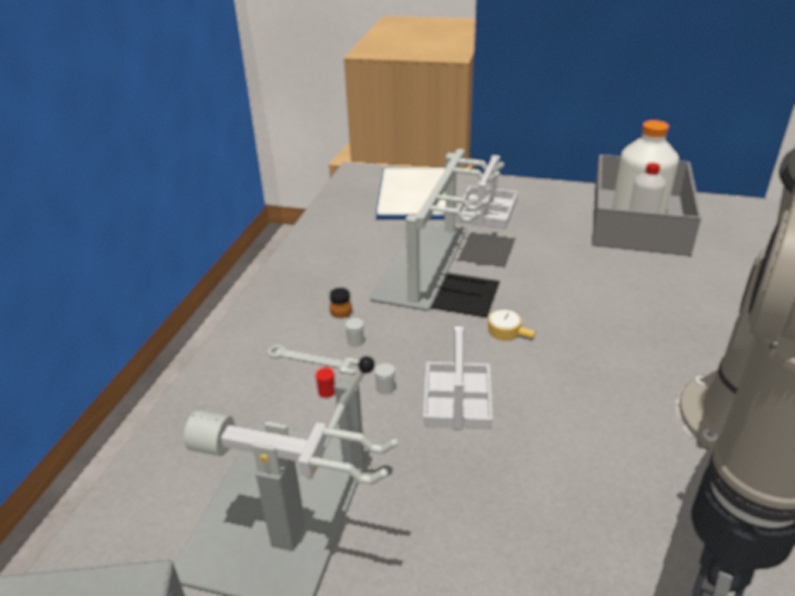

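Both pictures show two grey tins (top, 1.42× px: (361,283), (416,238)), with a red look-alike at (345,236). The carrier is near (361,348) and the scale fork at upper left. The rack's left hook is free over the mat, and the spare hangs on the right one.

```bash
python3 - <<'E'
from h import *
t=cv2.imread('pics/raw_t0.png');s=cv2.imread('pics/raw_s0.png')
z=lambda im,x0,y0,x1,y1,k:cv2.resize(im[y0:y1,x0:x1],None,fx=k,fy=k,interpolation=cv2.INTER_CUBIC)
# top: scale crop (90,120)-(190,245) x4 ; rack crop (330,160)-(430,285)... 
a=z(t,90,120,190,245,4); b=z(t,335,160,435,285,4)
cv2.imwrite('pics/tz.png',np.hstack([a,b]))
a=z(s,190,230,290,355,4); b=z(s,260,100,360,225,4)
cv2.imwrite('pics/sz.png',np.hstack([a,b]))
cv2.imwrite('pics/cz.png',np.hstack([z(t,215,155,305,280,4),z(s,260,220,355,345,4)]))
E
```

```text
(no output)
```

View pics/tz.png

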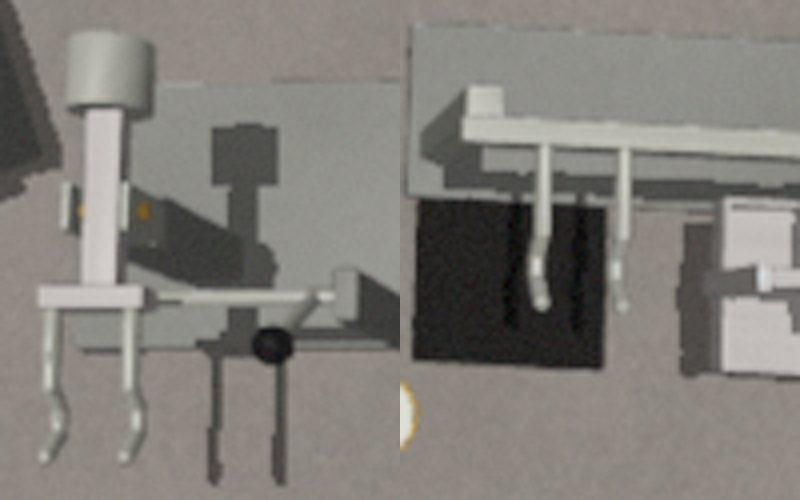

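View pics/sz.png

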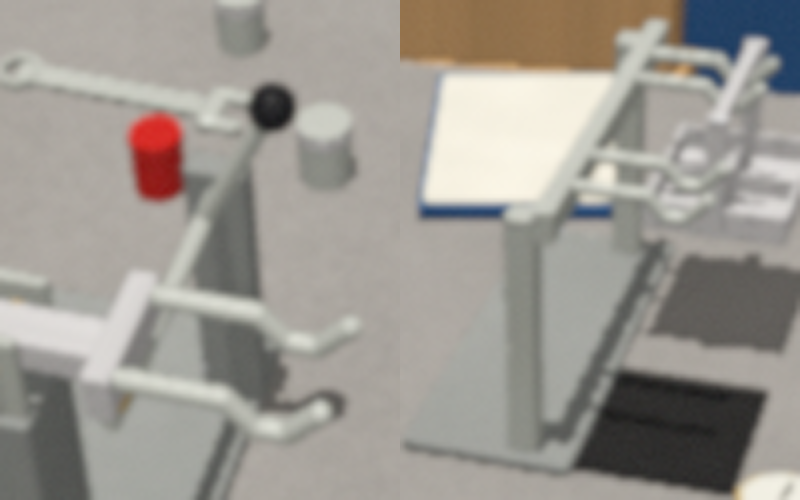

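View pics/cz.png

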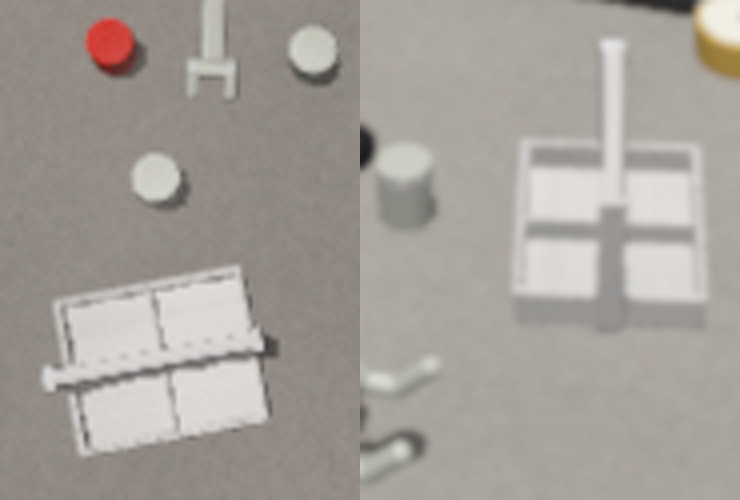

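Crops: the scale tips sit at top px (101.2,234.5)/(121.2,234.5) and side px (272,331)/(279,310.5). The rack's left tips are at top px (370.5,236)/(390.5,236). The carrier bar runs from top px (227.5,249.5) to (280,240.5).

```bash
cat >> h.py <<'E'
def blobs(n='top'):
    im=snapshot(n); return im
E
python3 - <<'E'
from h import *
p=lambda l,*a:print(l,*[np.round(x,4) for x in a])
L=tri((101.2,234.3),(271.8,331.2));Rr=tri((121.2,234.3),(278.6,310.6));p('scale tips',L,Rr)
p('scale dips',tri((105.5,222),(258.8,337)),tri((125.2,222),(266.2,316)))
p('prong start',tri((102.3,197.5),(220,323.5)),tri((122.3,197.5),(229,304)))
p('knob',tri((157.9,206),(258,256.5)))
p('rack tips',tri((370.3,236),(337.7,149)),tri((390.3,236),(338,141.2)))
p('rack start',tri((371,197),(304,146)),tri((391.3,197.5),(312.5,139)))
e1=onz('top',227.5,249.3,.1);e2=onz('top',280,240.5,.1);d=e1-e2
p('bar',e1,e2,(e1+e2)/2,np.linalg.norm(d),np.degrees(np.arctan2(-d[0],d[1])))
c=[(53,300),(240,266),(270,420),(83,455)]
C=[onz('top',215+u/4,155+v/4,.024) for u,v in c];p('tray',np.mean(C,0),*C)
for u,v in((155,177),(313,50),(111,43)): p('tin',onz('top',215+u/4,155+v/4,.045))
p('mat',*[onz('top',335+u/4,160+v/4,.004) for u,v in((17,197),(205,210),(203,368),(14,358))])
p('gauge',onz('top',465/1.42,375/1.42,.03),'jar',onz('top',457/1.42,210/1.42,.05))
E
```

```text
scale tips [0.4976 0.4161 0.2156] [0.4978 0.369  0.2141]
scale dips [0.5249 0.4157 0.194 ] [0.525  0.3679 0.1932]
prong start [0.5869 0.4182 0.2128] [0.5873 0.3709 0.2104]
knob [0.5618 0.2737 0.243 ]
rack tips [ 0.4883 -0.2251  0.2156] [ 0.4913 -0.2724  0.2147]
rack start [ 0.5824 -0.2309  0.2113] [ 0.5748 -0.2811  0.2091]
bar [0.4594 0.1301 0.1   ] [ 0.4815 -0.0102  0.1   ] [0.4704 0.06   0.1   ] 0.142 8.9545
tray [0.4711 0.0606 0.024 ] [0.5147 0.1385 0.024 ] [0.5379 0.0039 0.024 ] [ 0.4277 -0.0166  0.024 ] [0.4042 0.1167 0.024 ]
tin [0.6005 0.0635 0.045 ]
tin [ 0.6911 -0.05    0.045 ]
tin [0.6977 0.0949 0.045 ]
mat [ 0.5737 -0.1851  0.004 ] [ 0.5628 -0.3228  0.004 ] [ 0.4475 -0.3171  0.004 ] [ 0.456 -0.18   0.004]Traceback (most recent call last):
  File "<stdin>", line 15, in <module>
  File "<stdin>", line 2, in <lambda>
    return _wrapfunc(a, 'round', decimals=decimals, out=out)
    return _wrapit(obj, method, *args, **kwds)
    result = getattr(arr, method)(*args, **kwds)
numpy._core._exceptions._UFuncNoLoopError: ufunc 'multiply' did not contain a loop with signature matching types (dtype('<U3'), dtype('float64')) -> None
```

drive_tool --pt "0 0 -0.6 0 0 -5.4 0.65" --pt "0 0 -0.6 0 0 -5.4 0.65" --pt "0 0 -0.6 0 0 -5.4 0.65" --pt "0 0 -0.6 0 0 -5.4 0.65" --pt "0 0 -0.6 0 0 -5.4 0.65"

```text
clock: 0.6
eef_pos: [0.1686, 0.5231, 0.3063]
tool_rot: [0.256, -3.131, 0.002]
contact_force: [0.4, 0.0, -0.1]
grip_width: 0.0554
gripper_force: 0.0
```

```bash
cat >> h.py <<'E'
def go(x,y,z,yaw=None):
    """units along tool axes to TCP target, and tool-z turn so that tool y is at world-y + yaw (deg)"""
    s=get_state();M=R.from_rotvec(s['tool_rot']).as_matrix();d=np.array([x,y,z])-s['eef_pos']
    cy=np.degrees(np.arctan2(-M[0,1],M[1,1]))
    print('t',round(s['clock'],1),'pos',s['eef_pos'].round(4),'yaw',round(cy,2),'tilt',M[:2,2].round(3),'w',round(s['grip_width'],4),'gf',np.round(s['gripper_force'],1),'F',np.round(s['contact_force'],1))
    print('units',(M.T@d/.025).round(2),'rz',None if yaw is None else round(cy-yaw,2))
E
python3 - <<'E'
from h import *
go(.6005,.0635,.12,9)
E
```

```text
t 0.6 pos [0.1686 0.5231 0.3063] yaw 9.36 tilt [-0.    -0.001] w 0.0554 gf 0.0 F [ 0.4  0.  -0.1]
units [-14.06 -20.94   7.47] rz 0.36
```

drive_tool --pt "-0.67 -1 0 0 0 0 0.65" --pt "-0.67 -1 0 0 0 0 0.65" --pt "-0.67 -1 0 0 0 0 0.65" --pt "-0.67 -1 0 0 0 0 0.65" --pt "-0.67 -1 0 0 0 0 0.65"

```text
clock: 1.1
eef_pos: [0.2718, 0.4121, 0.3058]
tool_rot: [0.25, -3.131, 0.001]
contact_force: [0.4, -0.3, -0.7]
grip_width: 0.0553
gripper_force: 0.0
```

drive_tool --pt "-0.67 -1 0 0 0 0 0.65" --pt "-0.67 -1 0 0 0 0 0.65" --pt "-0.67 -1 0 0 0 0 0.65" --pt "-0.67 -1 0 0 0 0 0.65" --pt "-0.67 -1 0 0 0 0 0.65"

```text
clock: 1.6
eef_pos: [0.3742, 0.3021, 0.3058]
tool_rot: [0.25, -3.131, 0.001]
contact_force: [0.4, -0.4, 0.3]
grip_width: 0.0555
gripper_force: 0.0
```

drive_tool --pt "-0.67 -1 0 0 0 0 0.65" --pt "-0.67 -1 0 0 0 0 0.65" --pt "-0.67 -1 0 0 0 0 0.65" --pt "-0.67 -1 0 0 0 0 0.65" --pt "-0.67 -1 0 0 0 0 0.65"

```text
clock: 2.1
eef_pos: [0.4767, 0.1921, 0.3058]
tool_rot: [0.25, -3.131, 0.0]
contact_force: [-0.2, 0.4, -0.4]
grip_width: 0.0554
gripper_force: 0.0
```

drive_tool --pt "-0.67 -1 0.5 0 0 0 0.65" --pt "-0.67 -1 1 0 0 0 0.65" --pt "-0.67 -1 1 0 0 0 0.65" --pt "-0.67 -1 1 0 0 0 0.65" --pt "-0.67 -1 1 0 0 0 0.65"

```text
clock: 2.6
eef_pos: [0.5792, 0.0822, 0.1923]
tool_rot: [0.251, -3.131, -0.0]
contact_force: [0.7, 0.1, 0.6]
grip_width: 0.0558
gripper_force: 0.0
```

```bash
cat >> h.py <<'E'
def tins(n='top'):
    """lid-bright blobs beyond/around: grey-white small round blobs, world at z=.045"""
    im=cv2.cvtColor(snapshot(n),cv2.COLOR_RGB2HSV); m=((im[...,2]>185)&(im[...,1]<40)).astype(np.uint8)
    k,l,st,c=cv2.connectedComponentsWithStats(m)
    for i in range(1,k):
        w,h,a=st[i,2:5]
        if 60<a<220 and .7<w/h<1.4: print('blob',c[i].round(1),a,onz(n,*c[i],.045).round(4))
E
python3 - <<'E'
from h import *
go(.6005,.0635,.02,9);tins()
E
```

```text
t 2.6 pos [0.5792 0.0822 0.1923] yaw 9.16 tilt [-0.001 -0.   ] w 0.0558 gf 0.0 F [0.7 0.1 0.6]
units [-0.73 -0.88  6.89] rz 0.16
blob [292.9 166.9] 97 [ 0.6928 -0.049   0.045 ]
```

drive_tool --pt "-0.73 -0.88 0.89 0 0 0 0.65" --pt "0 0 1 0 0 0 0.65" --pt "0 0 1 0 0 0 0.65" --pt "0 0 1 0 0 0 0.65"

```text
clock: 3.05
eef_pos: [0.5999, 0.0641, 0.095]
tool_rot: [0.249, -3.13, -0.0]
contact_force: [0.3, -0.1, 0.8]
grip_width: 0.0554
gripper_force: 0.0
```

```bash
python3 - <<'E'
from h import *
save('side','s1.png',(180,180,400,345),3);go(.6005,.0635,.02,9)
E
```

```text
t 3.1 pos [0.5963 0.064  0.0903] yaw 9.13 tilt [-0.01  -0.001] w 0.0556 gf 0.0 F [-0.5  1.2 -3.3]
units [-0.19 -0.05  2.81] rz 0.13
```

View pics/s1.png

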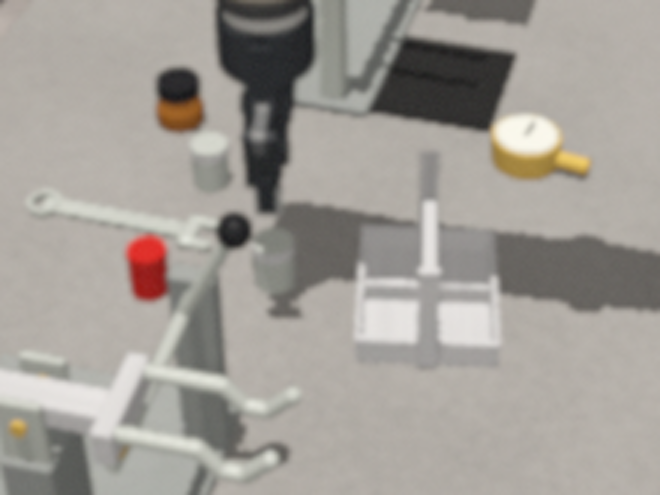

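The tin still stands under the gripper (crop px (273,262)). I'll descend and grip it.

drive_tool --pt "0 0 0.9 0 0 0 0.65" --pt "0 0 0.9 0 0 0 0.65" --pt "0 0 0.9 0 0 0 0.65" --pt "0 0 0 0 0 0 0.65"

```text
clock: 3.5
eef_pos: [0.597, 0.0643, 0.026]
tool_rot: [0.25, -3.124, 0.0]
contact_force: [-0.9, 0.2, -0.8]
grip_width: 0.0554
gripper_force: 0.0
```

```bash
python3 -c "
from h import *
go(.6005,.0635,.02,9)"
```

```text
t 3.5 pos [0.597  0.0643 0.026 ] yaw 9.16 tilt [-0.008 -0.001] w 0.0554 gf 0.0 F [-0.9  0.2 -0.8]
units [-0.14 -0.06  0.24] rz 0.16
```

drive_tool --pt "-0.14 -0.03 0.2 0 0 0 0.65" --pt "0 0 0 0 0 0 0.2" --pt "0 0 0 0 0 0 0.2" --pt "0 0 0 0 0 0 0.2" --pt "0 0 0 0 0 0 0.2"

```text
clock: 4.0
eef_pos: [0.6054, 0.0642, 0.0256]
tool_rot: [-0.25, 3.128, 0.0]
contact_force: [0.7, 1.4, 5.7]
grip_width: 0.032
gripper_force: 59.8
```

```bash
python3 -c "
from h import *
c=np.array([.471,.060]);M=R.from_euler('z',9,degrees=True).as_matrix()[:2,:2]
for a in((27,33),(-27,33),(27,-33),(-27,-33)): print(a,(c+M@np.array(a)/1000).round(4))
go(.6005,.0635,.12,9)"
```

```text
(27, 33) [0.4925 0.0968]
(-27, 33) [0.4392 0.0884]
(27, -33) [0.5028 0.0316]
(-27, -33) [0.4495 0.0232]
t 4.0 pos [0.6054 0.0642 0.0256] yaw 9.14 tilt [0.003 0.   ] w 0.032 gf 59.8 F [0.7 1.4 5.7]
units [ 0.18  0.   -3.78] rz 0.14
```

drive_tool --pt "0 0 -0.8 0 0 0 0.2" --pt "0 0 -1 0 0 0 0.2" --pt "0 0 -1 0 0 0 0.2" --pt "0 0 -1 0 0 0 0.2" --pt "0 0 0 0 0 0 0.2"

```text
clock: 4.5
eef_pos: [0.6067, 0.0641, 0.123]
tool_rot: [-0.25, 3.124, 0.001]
contact_force: [0.9, -0.8, -0.7]
grip_width: 0.0321
gripper_force: 59.6
```

```bash
python3 -c "
from h import *
go(.5035,.0316,.125,9)"
```

```text
t 4.5 pos [0.6067 0.0641 0.123 ] yaw 9.14 tilt [0.008 0.001] w 0.0321 gf 59.6 F [ 0.9 -0.8 -0.7]
units [ 4.28 -0.63 -0.11] rz 0.14
```

drive_tool --pt "1 -0.15 -0.1 0 0 0 0.2" --pt "1 -0.15 0 0 0 0 0.2" --pt "1 -0.15 0 0 0 0 0.2" --pt "1 -0.15 0 0 0 0 0.2" --pt "0.12 0 0 0 0 0 0.2"

```text
clock: 5.0
eef_pos: [0.5014, 0.0316, 0.1204]
tool_rot: [0.247, -3.128, 0.0]
contact_force: [-0.1, -0.9, -0.8]
grip_width: 0.032
gripper_force: 59.7
```

```bash
python3 -c "
from h import *
go(.507,.0316,.036,9);tins();save('top','t1.png',(200,130,320,280),4)"
```

```text
t 5.0 pos [0.5014 0.0316 0.1204] yaw 9.04 tilt [-0.004 -0.   ] w 0.032 gf 59.7 F [-0.1 -0.9 -0.8]
units [-0.23 -0.04  3.38] rz 0.04
blob [292.9 166.9] 97 [ 0.6928 -0.049   0.045 ]
```

View pics/t1.png

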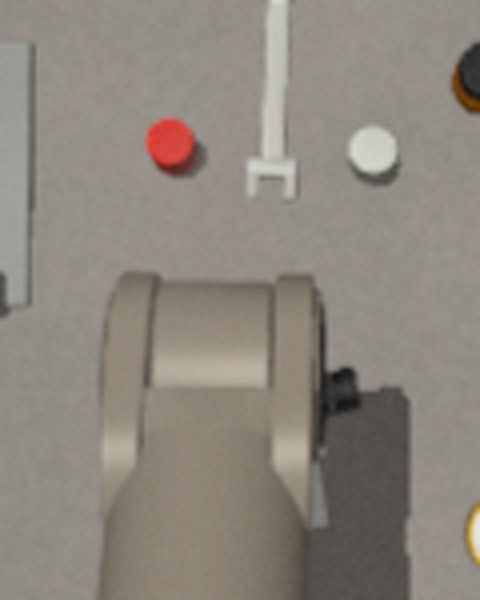

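The arm hides the cell in the top view. The second tin is still at crop px (372,150). I'll lower into the far right cell in steps.

drive_tool --pt "-0.1 0 0.9 0 0 0 0.2" --pt "0 0 0.9 0 0 0 0.2" --pt "0 0 0 0 0 0 0.2" --pt "0 0 0 0 0 0 0.2"

```text
clock: 5.5
eef_pos: [0.5076, 0.0336, 0.0762]
tool_rot: [0.251, -3.131, 0.001]
contact_force: [0.3, 0.0, 0.0]
grip_width: 0.0324
gripper_force: 59.7
```

```bash
python3 -c "
from h import *
go(.506,.0316,.036,9);save('side','s2.png',(270,200,380,310),5)"
```

```text
t 5.5 pos [0.5076 0.0336 0.0762] yaw 9.17 tilt [-0.001 -0.   ] w 0.0324 gf 59.7 F [0.3 0.  0. ]
units [ 0.08 -0.07  1.61] rz 0.17
```

View pics/s2.png

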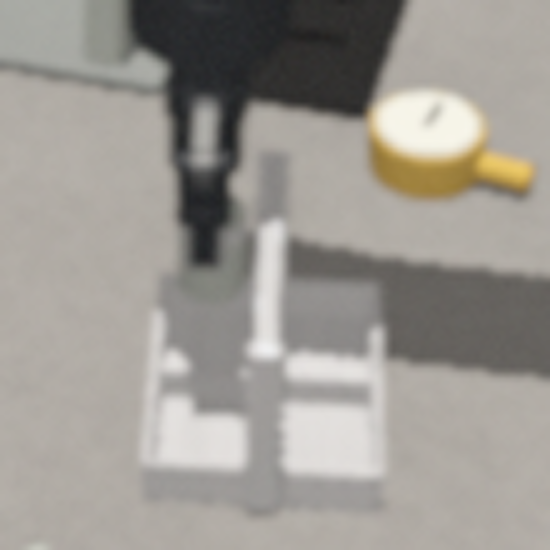

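The held tin (crop px (210,250)) is over the far half of the tray and clear of the bar at px 262.

drive_tool --pt "0.08 -0.05 0.8 0 0 0 0.2" --pt "0 0 0.8 0 0 0 0.2" --pt "0 0 0 0 0 0 0.2"

```text
clock: 5.85
eef_pos: [0.5042, 0.0318, 0.0355]
tool_rot: [0.25, -3.128, 0.0]
contact_force: [-0.7, 0.5, -0.2]
grip_width: 0.032
gripper_force: 59.7
```

```bash
python3 -c "
from h import *
go(.506,.0316,.036,9)"
```

```text
t 5.8 pos [0.5042 0.0318 0.0355] yaw 9.15 tilt [-0.003 -0.   ] w 0.032 gf 59.7 F [-0.7  0.5 -0.2]
units [-0.07 -0.02 -0.02] rz 0.15
```

drive_tool --pt "0 0 0 0 0 0 0.55" --pt "0 0 0 0 0 0 0.55" --pt "0 0 0 0 0 0 0.55" --pt "0 0 -0.5 0 0 0 0.6" --pt "0 0 -1 0 0 0 0.65"

```text
clock: 6.35
eef_pos: [0.5039, 0.0317, 0.074]
tool_rot: [0.25, -3.128, 0.0]
contact_force: [-0.5, 0.5, 0.2]
grip_width: 0.0556
gripper_force: 0.0
```

drive_tool --pt "0 0 -1 0 0 0 0.65" --pt "-1 -0.3 -1 0 0 0 0.65" --pt "-1 -0.3 0 0 0 0 0.65" --pt "-1 -0.3 0 0 0 0 0.65" --pt "-1 -0.3 0 0 0 0 0.65"

```text
clock: 6.85
eef_pos: [0.6104, 0.018, 0.1261]
tool_rot: [-0.251, 3.129, 0.0]
contact_force: [0.2, 0.2, 0.2]
grip_width: 0.0554
gripper_force: 0.0
```

```bash
python3 -c "
from h import *
tins()
go(.692,-.0495,.11,0)
save('side','s3.png',(270,180,380,310),4)"
```

```text
blob [293.3 166.9] 90 [ 0.6928 -0.0502  0.045 ]
t 6.9 pos [0.6147 0.0168 0.1258] yaw 9.11 tilt [ 0.008 -0.002] w 0.0556 gf 0.0 F [ 5.6 -0.6  0.3]
units [-2.63 -3.11  0.66] rz 9.11
```

View pics/s3.png

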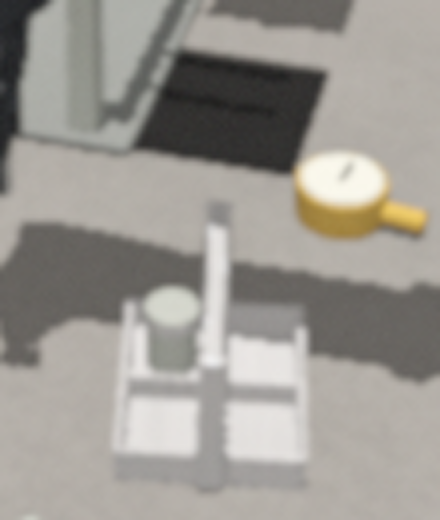

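The first tin stands in the far right cell (crop px (172,330)). The second tin hasn't moved, at (0.692,-0.050).

drive_tool --pt "-0.65 -0.78 0 0 0 0 0.65" --pt "-0.65 -0.78 0 0 0 0 0.65" --pt "-0.65 -0.78 0 0 0 0 0.65" --pt "-0.65 -0.77 0.5 0 0 0 0.65" --pt "0 0 0.8 0 0 0 0.65"

```text
clock: 7.45
eef_pos: [0.6881, -0.0533, 0.0941]
tool_rot: [-0.243, 3.126, -0.008]
contact_force: [-0.7, 0.4, -0.9]
grip_width: 0.0555
gripper_force: 0.0
```

drive_tool --pt "0 0 0.5 0 0 0 0.65" --pt "0 0 0 0 0 0 0.65" --pt "0 0 0 0 0 0 0.65"

```text
clock: 7.75
eef_pos: [0.685, -0.0472, 0.0796]
tool_rot: [0.252, -3.131, -0.001]
contact_force: [0.5, -0.6, 0.9]
grip_width: 0.0553
gripper_force: 0.0
```

```bash
python3 -c "
from h import *
go(.692,-.0495,.024,9)"
```

```text
t 7.8 pos [ 0.685  -0.0472  0.0796] yaw 9.21 tilt [-0.     0.001] w 0.0553 gf 0.0 F [ 0.5 -0.6  0.9]
units [-0.26 -0.14  2.22] rz 0.21
```

drive_tool --pt "-0.25 -0.12 0.7 0 0 0 0.65" --pt "0 0 0.8 0 0 0 0.65" --pt "0 0 0.7 0 0 0 0.65" --pt "0 0 0 0 0 0 0.65" --pt "0 0 0 0 0 0 0.65"

```text
clock: 8.25
eef_pos: [0.6922, -0.0502, 0.0239]
tool_rot: [0.251, -3.131, -0.0]
contact_force: [-0.8, 0.6, -0.6]
grip_width: 0.0556
gripper_force: 0.0
```

drive_tool --pt "0 0 0 0 0 0 0.2" --pt "0 0 0 0 0 0 0.2" --pt "0 0 0 0 0 0 0.2" --pt "0 0 0 0 0 0 0.2"

```text
clock: 8.65
eef_pos: [0.6935, -0.0506, 0.026]
tool_rot: [-0.25, 3.128, -0.001]
contact_force: [-0.1, 0.1, 4.9]
grip_width: 0.0321
gripper_force: 59.9
```

```bash
python3 -c "
from h import *
go(.692,-.0495,.19,9)"
```

```text
t 8.7 pos [ 0.6935 -0.0506  0.026 ] yaw 9.15 tilt [ 0.004 -0.   ] w 0.0321 gf 59.9 F [-0.1  0.1  4.9]
units [ 0.03  0.05 -6.56] rz 0.15
```

drive_tool --pt "0 0 -0.6 0 0 0 0.2" --pt "0 0 -1 0 0 0 0.2" --pt "0 0 -1 0 0 0 0.2" --pt "0 0 -1 0 0 0 0.2" --pt "0 0 -1 0 0 0 0.2"

```text
clock: 9.15
eef_pos: [0.6913, -0.0504, 0.1402]
tool_rot: [0.25, -3.13, -0.0]
contact_force: [0.7, -0.5, -1.2]
grip_width: 0.0319
gripper_force: 59.5
```

drive_tool --pt "0 0 -1 0 0 0 0.2" --pt "0 0 0 0 0 0 0.2" --pt "0 0 0 0 0 0 0.2"

```text
clock: 9.45
eef_pos: [0.6918, -0.0505, 0.1644]
tool_rot: [-0.25, 3.131, 0.0]
contact_force: [-0.1, 0.0, -1.8]
grip_width: 0.0317
gripper_force: 59.5
```

```bash
python3 -c "
from h import *
go(.4395,.0884,.17,9)"
```

```text
t 9.4 pos [ 0.6918 -0.0505  0.1644] yaw 9.13 tilt [0. 0.] w 0.0317 gf 59.5 F [-0.1  0.  -1.8]
units [ 9.08  7.09 -0.23] rz 0.13
```

drive_tool --pt "0.9 0.7 -0.2 0 0 0 0.2" --pt "0.9 0.7 0 0 0 0 0.2" --pt "0.9 0.7 0 0 0 0 0.2" --pt "0.9 0.7 0 0 0 0 0.2" --pt "0.9 0.7 0 0 0 0 0.2"

```text
clock: 9.95
eef_pos: [0.5642, 0.0187, 0.1669]
tool_rot: [0.25, -3.127, -0.0]
contact_force: [0.6, 0.1, -0.9]
grip_width: 0.0318
gripper_force: 59.6
```

drive_tool --pt "0.9 0.7 0 0 0 0 0.2" --pt "0.9 0.7 0 0 0 0 0.2" --pt "0.9 0.7 0 0 0 0 0.2" --pt "0.9 0.7 0 0 0 0 0.2" --pt "0.9 0.7 0 0 0 0 0.2"

```text
clock: 10.45
eef_pos: [0.4392, 0.0869, 0.1673]
tool_rot: [0.25, -3.128, 0.001]
contact_force: [0.4, 0.5, -0.5]
grip_width: 0.032
gripper_force: 59.6
```

drive_tool --pt "0 0 0 0 0 0 0.2" --pt "0 0 0 0 0 0 0.2" --pt "0 0 0 0 0 0 0.2"

```text
clock: 10.75
eef_pos: [0.4423, 0.0858, 0.1685]
tool_rot: [0.249, -3.131, 0.001]
contact_force: [0.5, -0.3, 0.1]
grip_width: 0.032
gripper_force: 59.7
```

```bash
python3 -c "
from h import *
go(.4392,.0884,.036,9)"
```

```text
t 10.8 pos [0.4423 0.0858 0.1685] yaw 9.08 tilt [-0.001 -0.001] w 0.032 gf 59.7 F [ 0.5 -0.3  0.1]
units [0.1  0.13 5.3 ] rz 0.08
```

drive_tool --pt "0.15 0.1 0.9 0 0 0 0.2" --pt "0 0 1 0 0 0 0.2" --pt "0 0 1 0 0 0 0.2" --pt "0 0 0.5 0 0 0 0.2" --pt "0 0 0 0 0 0 0.2"

```text
clock: 11.25
eef_pos: [0.4367, 0.0871, 0.0819]
tool_rot: [0.247, -3.127, 0.003]
contact_force: [-0.5, 1.0, -0.6]
grip_width: 0.0322
gripper_force: 59.7
```

```bash
python3 -c "
from h import *
save('side','s4.png',(270,180,380,310),4)
go(.4392,.0884,.036,9)"
```

```text
t 11.3 pos [0.4379 0.0875 0.0832] yaw 9.04 tilt [-0.002 -0.001] w 0.0318 gf 59.7 F [ 1.  -0.1 -0.9]
units [-0.06  0.03  1.89] rz 0.04
```

View pics/s4.png

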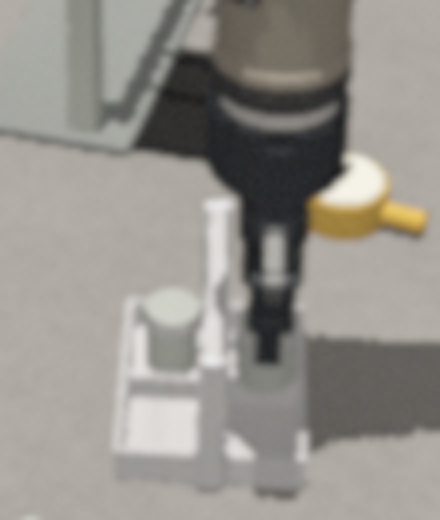

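The tin is over the near left cell (crop px (268,360)), and the first tin still stands in place.

drive_tool --pt "-0.05 0.03 0.9 0 0 0 0.2" --pt "0 0 0.9 0 0 0 0.2" --pt "0 0 0 0 0 0 0.2" --pt "0 0 0 0 0 0 0.2"

```text
clock: 11.7
eef_pos: [0.44, 0.0892, 0.0398]
tool_rot: [-0.249, 3.131, -0.0]
contact_force: [0.2, -0.3, -1.2]
grip_width: 0.0315
gripper_force: 59.7
```

drive_tool --pt "0 0 0 0 0 0 0.55" --pt "0 0 0 0 0 0 0.55" --pt "0 0 0 0 0 0 0.55" --pt "0 0 -0.5 0 0 0 0.6" --pt "0 0 -1 0 0 0 0.65"

```text
clock: 12.2
eef_pos: [0.4375, 0.0891, 0.076]
tool_rot: [0.25, -3.128, 0.001]
contact_force: [0.0, 0.8, -0.7]
grip_width: 0.0556
gripper_force: 0.0
```

drive_tool --pt "0 0 -1 0 0 0 0.65" --pt "0 0 -1 0 0 -8 0.65" --pt "0 0 -1 0 0 -8 0.65" --pt "0 0 -1 0 0 -8 0.65" --pt "0 0 0 0 0 -8 0.65"

```text
clock: 12.7
eef_pos: [0.442, 0.09, 0.1808]
tool_rot: [-1.109, 2.93, -0.001]
contact_force: [0.2, 0.7, -0.1]
grip_width: 0.0555
gripper_force: 0.0
```

drive_tool --pt "0 0 0 0 0 -8 0.65" --pt "0 0 0 0 0 -8 0.65" --pt "0 0 0 0 0 -8 0.65" --pt "0 0 0 0 0 -8 0.65" --pt "0 0 0 0 0 -8 0.65"

```text
clock: 13.2
eef_pos: [0.4392, 0.0894, 0.1771]
tool_rot: [-2.049, 2.38, -0.001]
contact_force: [-0.5, -0.2, -0.4]
grip_width: 0.0557
gripper_force: 0.0
```

```bash
python3 -c "
from h import *
go(.471,.06,.13,99)
print(get_state()['joint_positions'].round(2))
save('side','s5.png',(220,180,380,310),4)"
```

```text
t 13.2 pos [0.4392 0.0894 0.1771] yaw 81.46 tilt [0.001 0.   ] w 0.0557 gf 0.0 F [-0.5 -0.2 -0.4]
units [ 0.97 -1.43  1.88] rz -17.54
[-0.41  0.14  0.2   1.87 -0.03  1.13  2.79]
```

View pics/s5.png

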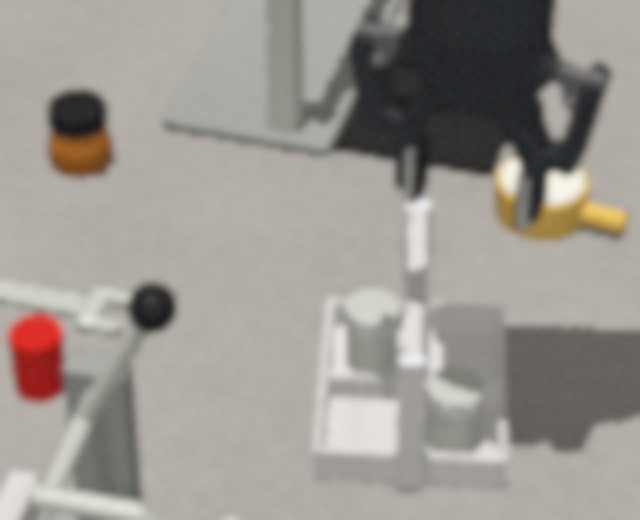

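Both tins are standing in the carrier. Joint 7 is close to its limit this way round, so I'll use the half-turned grasp instead.

drive_tool --pt "0 0 0 0 0 8.55 0.65" --pt "0 0 0 0 0 8.55 0.65" --pt "0 0 0 0 0 8.55 0.65" --pt "0 0 0 0 0 8.55 0.65" --pt "0 0 0 0 0 8.55 0.65"

```text
clock: 13.75
eef_pos: [0.4391, 0.0894, 0.1769]
tool_rot: [-1.02, 2.971, 0.0]
contact_force: [0.7, 0.1, 0.2]
grip_width: 0.0552
gripper_force: 0.0
```

drive_tool --pt "0 0 0 0 0 8.55 0.65" --pt "0 0 0 0 0 8.55 0.65" --pt "0 0 0 0 0 8.55 0.65" --pt "0 0 0 0 0 8.55 0.65" --pt "0 0 0 0 0 8.55 0.65"

```text
clock: 14.25
eef_pos: [0.4391, 0.0895, 0.1769]
tool_rot: [0.133, 3.138, 0.001]
contact_force: [0.5, -0.2, 0.2]
grip_width: 0.0558
gripper_force: 0.0
```

drive_tool --pt "0 0 0 0 0 8.55 0.65" --pt "0 0 0 0 0 8.55 0.65" --pt "0 0 0 0 0 8.55 0.65" --pt "0 0 0 0 0 8.55 0.65" --pt "0 0 0 0 0 8.55 0.65"

```text
clock: 14.75
eef_pos: [0.4391, 0.0895, 0.1769]
tool_rot: [1.268, 2.874, 0.001]
contact_force: [0.5, -0.5, 0.3]
grip_width: 0.0554
gripper_force: 0.0
```

drive_tool --pt "0 0 0 0 0 8.55 0.65" --pt "0 0 0 0 0 8.55 0.65" --pt "0 0 0 0 0 8.55 0.65" --pt "0 0 0 0 0 8.55 0.65" --pt "0 0 0 0 0 0 0.65"

```text
clock: 15.25
eef_pos: [0.4392, 0.0895, 0.1769]
tool_rot: [2.049, 2.381, 0.001]
contact_force: [-0.6, -0.1, -0.8]
grip_width: 0.0554
gripper_force: 0.0
```

```bash
python3 -c "
from h import *
go(.471,.06,.13,-81)
print(get_state()['joint_positions'].round(2))"
```

```text
t 15.2 pos [0.4392 0.0895 0.1769] yaw -81.41 tilt [0.001 0.   ] w 0.0554 gf 0.0 F [-0.6 -0.1 -0.8]
units [-1.36  1.08  1.88] rz -0.41
[-0.65  0.15  0.46  1.87 -0.07  1.14 -0.01]
```

drive_tool --pt "-0.7 0.54 0 0 0 0 0.5" --pt "-0.66 0.54 0 0 0 0 0.5" --pt "0 0 0.9 0 0 0 0.5" --pt "0 0 1 0 0 0 0.5" --pt "0 0 0 0 0 0 0.5"

```text
clock: 15.75
eef_pos: [0.4681, 0.0595, 0.1264]
tool_rot: [-2.043, -2.381, 0.009]
contact_force: [-0.3, 0.4, -1.0]
grip_width: 0.0427
gripper_force: 0.0
```

```bash
python3 -c "
from h import *
go(.471,.06,.08,-81)
save('side','s6.png',(270,180,380,310),4)"
```

```text
t 15.8 pos [0.4681 0.0595 0.1264] yaw -81.24 tilt [-0.007 -0.001] w 0.0427 gf 0.0 F [-0.3  0.4 -1. ]
units [0.   0.13 1.86] rz -0.24
```

View pics/s6.png

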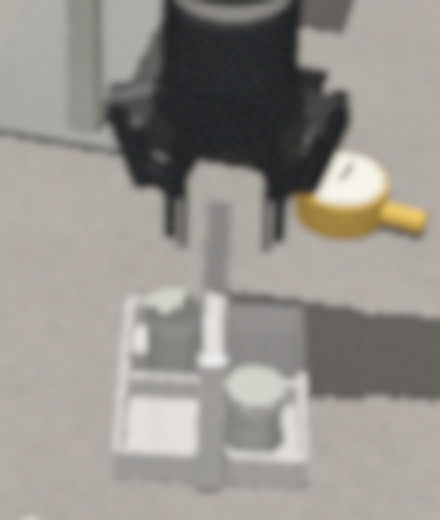

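The fingers straddle the bar at crop px 215.

drive_tool --pt "0 0.05 0.9 0 0 0 0.5" --pt "0 0 0.95 0 0 0 0.5" --pt "0 0 0 0 0 0 0.5" --pt "0 0 0 0 0 0 0.1" --pt "0 0 0 0 0 0 0"

```text
clock: 16.3
eef_pos: [0.4737, 0.0603, 0.0846]
tool_rot: [2.045, 2.382, 0.005]
contact_force: [-0.2, 0.1, 0.6]
grip_width: 0.0144
gripper_force: 0.0
```

drive_tool --pt "0 0 0 0 0 0 0" --pt "0 0 0 0 0 0 0" --pt "0 0 0 0 0 0 0"

```text
clock: 16.6
eef_pos: [0.4718, 0.0601, 0.0841]
tool_rot: [-2.046, -2.383, -0.0]
contact_force: [-4.0, -1.6, 5.7]
grip_width: 0.0087
gripper_force: 59.2
```

```bash
python3 -c "
from h import *
go(.471,.06,.08,-81)"
```

```text
t 16.6 pos [0.4718 0.0601 0.0841] yaw -81.3 tilt [-0.001  0.001] w 0.0087 gf 59.2 F [-4.  -1.6  5.7]
units [ 0.   -0.03  0.16] rz -0.3
```

drive_tool --pt "0 0 -0.4 0 0 0 0" --pt "0 0 -0.7 0 0 0 0" --pt "0 0 -0.7 0 0 0 0" --pt "0 0 -0.7 0 0 0 0" --pt "0 0 -0.7 0 0 0 0"

```text
clock: 17.1
eef_pos: [0.4719, 0.0601, 0.1635]
tool_rot: [2.047, 2.383, -0.0]
contact_force: [-0.4, 0.4, -5.5]
grip_width: 0.0086
gripper_force: 59.0
```

drive_tool --pt "0 0 -0.7 0 0 2 0" --pt "0 0 -0.7 0 0 2 0" --pt "0 0 -0.6 0 0 2 0" --pt "0 0 0 0 0 1.7 0" --pt "0 0 0 0 0 0 0"

```text
clock: 17.6
eef_pos: [0.4719, 0.0601, 0.2125]
tool_rot: [-2.202, -2.24, 0.0]
contact_force: [-0.2, -0.2, -5.2]
grip_width: 0.0086
gripper_force: 59.0
```

```bash
python3 -c "
from h import *
go(.43,.3925,.215,-89)
print(get_state()['joint_positions'].round(2))"
```

```text
t 17.6 pos [0.4719 0.0601 0.2125] yaw -89.02 tilt [-0.  0.] w 0.0086 gf 59.0 F [-0.2 -0.2 -5.2]
units [13.32 -1.45 -0.1 ] rz -0.02
[-0.6   0.18  0.51  1.75 -0.09  1.23 -0.05]
```

drive_tool --pt "0.4 -0.2 -0.1 0 0 0 0" --pt "0.8 -0.2 0 0 0 0 0" --pt "0.9 -0.2 0 0 0 0 0" --pt "0.9 -0.2 0 0 0 0 0" --pt "0.9 -0.2 0 0 0 0 0"

```text
clock: 18.1
eef_pos: [0.4438, 0.1587, 0.2143]
tool_rot: [-2.2, -2.241, 0.003]
contact_force: [1.3, 0.8, -5.5]
grip_width: 0.0083
gripper_force: 59.0
```

drive_tool --pt "0.9 -0.2 0 0 0 0 0" --pt "0.9 -0.2 0 0 0 0 0" --pt "0.9 0 0 0 0 0 0" --pt "0.9 0 0 0 0 0 0" --pt "0.9 0 0 0 0 0 0"

```text
clock: 18.6
eef_pos: [0.4318, 0.2709, 0.2141]
tool_rot: [-2.2, -2.241, 0.004]
contact_force: [0.2, -0.4, -5.8]
grip_width: 0.0084
gripper_force: 59.0
```

drive_tool --pt "0.9 0 0 0 0 0 0" --pt "0.9 0 0 0 0 0 0" --pt "0.9 0 0 0 0 0 0" --pt "0.9 0 0 0 0 0 0" --pt "0.8 0 0 0 0 0 0"

```text
clock: 19.1
eef_pos: [0.4296, 0.3812, 0.2137]
tool_rot: [-2.199, -2.242, 0.005]
contact_force: [0.9, 0.2, -5.2]
grip_width: 0.0086
gripper_force: 59.0
```

drive_tool --pt "0.5 0 0 0 0 0 0" --pt "0 0 0 0 0 0 0" --pt "0 0 0 0 0 0 0"

```text
clock: 19.4
eef_pos: [0.4311, 0.3908, 0.2146]
tool_rot: [2.201, 2.24, -0.004]
contact_force: [0.1, -1.0, -5.7]
grip_width: 0.0085
gripper_force: 59.0
```

```bash
python3 -c "
from h import *
go(.43,.3925,.215,-89)
go(.522,.3925,.215,-89)
print(get_state()['joint_positions'].round(2))
save('top','t7.png',(70,150,200,300),3)
save('side','s7.png',(180,200,380,350),3)
a=cv2.imread('pics/t7.png');b=cv2.imread('pics/s7.png');cv2.imwrite('pics/c7.png',cv2.resize(np.hstack([a,b]),None,fx=.8,fy=.8))"
```

```text
t 19.4 pos [0.4311 0.3908 0.2146] yaw -89.01 tilt [-0.001 -0.003] w 0.0085 gf 59.0 F [ 0.1 -1.  -5.7]
units [ 0.07 -0.04 -0.02] rz -0.01
t 19.4 pos [0.4311 0.3908 0.2146] yaw -89.01 tilt [-0.001 -0.003] w 0.0085 gf 59.0 F [ 0.1 -1.  -5.7]
units [ 0.01  3.64 -0.02] rz -0.01
[-0.99  0.39  0.31  1.46 -0.12  1.31 -0.65]
```

View pics/c7.png

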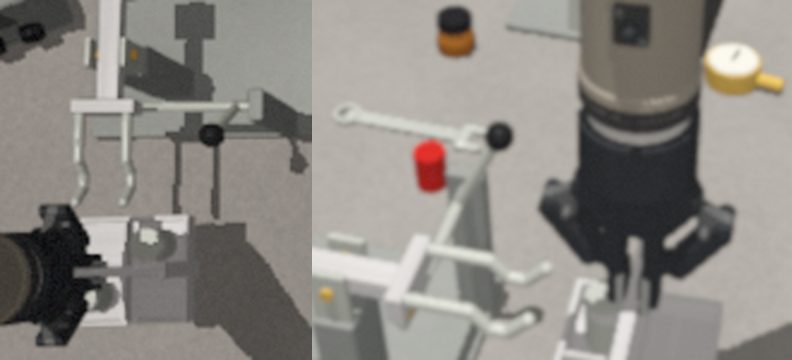

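```bash
python3 - <<'E'
from h import *
p=lambda l,*a:print(l,*[np.round(x,4) for x in a])
p('plate',tri((125.7,194.2),(227.3,299.2)),tri((99.5,194.2),(212.2,323.7)))
def ony(u,v,y):
    c,d=ray('side',u,v);return c+d*(y-c[1])/d[1]
s=lambda u,v,y=.391:ony(180+(u-312)/2.4,200+v/2.4,y)
for q in((545,195),(560,235),(592,272),(735,215),(655,310),(640,250)):p(q,s(*q))
p('bar right end top',onz('top',70+187/2.4,150+270/2.4,.23), onz('top',70+103/2.4,150+272/2.4,.23))
E
```

```text
plate [0.5943 0.3621 0.2119] [0.5963 0.4242 0.2162]
(545, 195) [0.4928 0.391  0.3052]
(560, 235) [0.4834 0.391  0.2705]
(592, 272) [0.4616 0.391  0.2402]
(735, 215) [0.3696 0.391  0.3151]
(655, 310) [0.4174 0.391  0.2136]
(640, 250) [0.429  0.391  0.2694]
bar right end top [0.4303 0.2979 0.23  ] [0.4291 0.3795 0.23  ]
```

The carrier is squarely in front of the scale hook (tips at crop px (82,203) and (128,203)), with clearance above and below. I'll advance over the seat.

drive_tool --pt "0.04 0.4 0 0 0 0 0" --pt "0 0.7 0 0 0 0 0" --pt "0 0.7 0 0 0 0 0" --pt "0 0.7 0 0 0 0 0" --pt "0 0.6 0 0 0 0 0"

```text
clock: 20.0
eef_pos: [0.5112, 0.3929, 0.2154]
tool_rot: [2.204, 2.237, 0.001]
contact_force: [-0.4, 0.3, -3.4]
grip_width: 0.0086
gripper_force: 59.0
```

drive_tool --pt "0 0.55 0 0 0 0 0" --pt "0 0 0 0 0 0 0" --pt "0 0 0 0 0 0 0" --pt "0 0 0 0 0 0 0"

```text
clock: 20.4
eef_pos: [0.5218, 0.3947, 0.2153]
tool_rot: [-2.201, -2.24, 0.001]
contact_force: [-1.1, 0.5, -5.2]
grip_width: 0.0082
gripper_force: 59.0
```

```bash
python3 -c "
from h import *
go(.522,.392,.189,-89)"
```

```text
t 20.4 pos [0.5218 0.3947 0.2153] yaw -88.98 tilt [-0.001  0.   ] w 0.0082 gf 59.0 F [-1.1  0.5 -5.2]
units [-0.11  0.01  1.05] rz 0.02
```

drive_tool --pt "-0.1 0 0.25 0 0 0 0" --pt "0 0 0.25 0 0 0 0" --pt "0 0 0.25 0 0 0 0" --pt "0 0 0 0 0 0 0"

```text
clock: 20.8
eef_pos: [0.5214, 0.3916, 0.1947]
tool_rot: [-2.201, -2.24, 0.005]
contact_force: [-0.1, 1.0, -6.1]
grip_width: 0.0082
gripper_force: 59.0
```

drive_tool --pt "0 0 0.15 0 0 0 0" --pt "0 0 0 0 0 0 0"

```text
clock: 21.0
eef_pos: [0.5224, 0.3919, 0.1923]
tool_rot: [-2.202, -2.241, 0.001]
contact_force: [-0.7, -0.2, -5.7]
grip_width: 0.0079
gripper_force: 59.0
```

```bash
python3 -c "
from h import *
go(.522,.392,.189,-89)"
```

```text
t 21.0 pos [0.5224 0.3919 0.1923] yaw -89.01 tilt [-0.001 -0.001] w 0.0079 gf 59.0 F [-0.7 -0.2 -5.7]
units [ 0.   -0.02  0.13] rz -0.01
```

Still carrying the full weight, so I'll lower further in small steps.

drive_tool --pt "0 0 0.1 0 0 0 0" --pt "0 0 0 0 0 0 0"

```text
clock: 21.2
eef_pos: [0.5226, 0.3923, 0.1905]
tool_rot: [-2.202, -2.241, -0.0]
contact_force: [-0.5, 0.1, -5.5]
grip_width: 0.0084
gripper_force: 59.1
```

drive_tool --pt "0 0 0.1 0 0 0 0" --pt "0 0 0 0 0 0 0"

```text
clock: 21.4
eef_pos: [0.5226, 0.3923, 0.1887]
tool_rot: [-2.202, -2.241, -0.002]
contact_force: [-2.2, -0.2, 0.8]
grip_width: 0.0084
gripper_force: 59.7
```

drive_tool --pt "0 0 0.1 0 0 0 0" --pt "0 0 0 0 0 0 0"

```text
clock: 21.6
eef_pos: [0.5226, 0.3923, 0.1866]
tool_rot: [-2.202, -2.241, -0.002]
contact_force: [-4.5, -1.2, 4.3]
grip_width: 0.0088
gripper_force: 60.3
```

drive_tool --pt "0 0 -0.08 0 0 0 0" --pt "0 0 0 0 0 0 0.3" --pt "0 0 0 0 0 0 0.35" --pt "0 0 0 0 0 0 0.35" --pt "0 0 0 0 0 0 0.35"

```text
clock: 22.1
eef_pos: [0.523, 0.3919, 0.187]
tool_rot: [2.202, 2.24, 0.0]
contact_force: [-0.5, -0.4, 0.3]
grip_width: 0.0299
gripper_force: 0.0
```

drive_tool --pt "0 0 -0.4 0 0 0 0.35" --pt "0 0 -0.8 0 0 0 0.35" --pt "0 0 -0.8 0 0 0 0.35" --pt "0 0 -1 0 0 0 0.35" --pt "0 0 -1 0 0 0 0.35"

```text
clock: 22.6
eef_pos: [0.5228, 0.392, 0.289]
tool_rot: [2.202, 2.24, 0.001]
contact_force: [-0.4, -0.1, 0.0]
grip_width: 0.0299
gripper_force: 0.0
```

```bash
python3 -c "
from h import *
go(.45,.2737,.30,-89)
save('side','s8.png',(180,200,380,350),3)
for n in('side','top'):
    im=snapshot(n).astype(int);m=(im.max(2)<45).astype(np.uint8);k,l,st,c=cv2.connectedComponentsWithStats(m)
    q=proj(n,[.5618,.2737,.243])[0];print(n,q,[(c[i].round(1),st[i,4]) for i in range(1,k) if np.hypot(*(c[i]-q))<20 and st[i,4]>15])"
```

```text
t 22.6 pos [0.5228 0.392  0.289 ] yaw -89.02 tilt [0.001 0.   ] w 0.0299 gf 0.0 F [-0.4 -0.1  0. ]
units [-4.68 -2.99 -0.44] rz -0.02
side [258.36581398 256.54965609] [(array([268.7, 253.5]), np.int32(144)), (array([245.1, 262.3]), np.int32(89)), (array([257.1, 258.9]), np.int32(18))]
top [157.82615278 205.70598535] [(array([157.8, 205.8]), np.int32(67))]
```

View pics/s8.png

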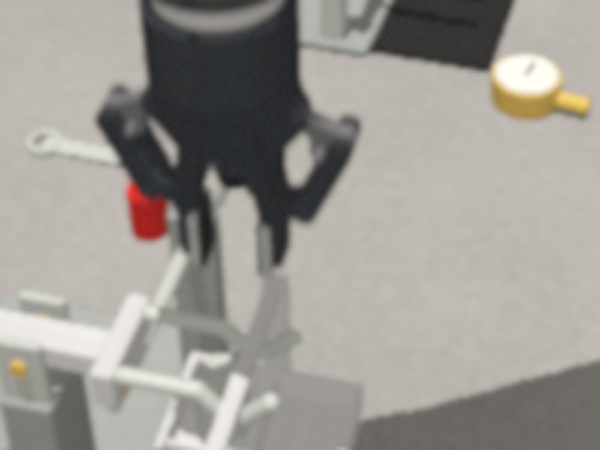

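The carrier hangs on both prongs with the gripper clear above it (uprights at crop px 270). Next I'll straddle the lever knob at (0.562, 0.274, 0.243).

drive_tool --pt "-0.7 0.3 -0.4 0 0 0 0.5" --pt "-1 0.3 0 0 0 0 0.5" --pt "-1 0.3 0 0 0 0 0.5" --pt "-1 0.3 0 0 0 0 0.5" --pt "-1 0.3 0 0 0 0 0.5"

```text
clock: 23.25
eef_pos: [0.5626, 0.2719, 0.2966]
tool_rot: [2.204, 2.238, -0.004]
contact_force: [0.5, 0.3, 0.3]
grip_width: 0.0425
gripper_force: 0.0
```

drive_tool --pt "0 0 0 0 0 0 0.5" --pt "0 0 0 0 0 0 0.5" --pt "0 0 0 0 0 0 0.5"

```text
clock: 23.55
eef_pos: [0.5616, 0.2758, 0.2968]
tool_rot: [-2.2, -2.241, 0.001]
contact_force: [-0.3, 0.4, -1.3]
grip_width: 0.0426
gripper_force: 0.0
```

```bash
python3 -c "
from h import *
go(.562,.2737,.237,-89)"
```

```text
t 23.6 pos [0.5616 0.2758 0.2968] yaw -88.95 tilt [-0.001  0.   ] w 0.0426 gf 0.0 F [-0.3  0.4 -1.3]
units [-0.08  0.02  2.39] rz 0.05
```

drive_tool --pt "-0.06 0 0.6 0 0 0 0.5" --pt "0 0 0.6 0 0 0 0.5" --pt "0 0 0.6 0 0 0 0.5" --pt "0 0 0.6 0 0 0 0.5" --pt "0 0 0 0 0 0 0.5"

```text
clock: 24.05
eef_pos: [0.5599, 0.2747, 0.2344]
tool_rot: [-2.197, -2.241, 0.008]
contact_force: [-0.2, 0.2, -0.6]
grip_width: 0.0428
gripper_force: 0.0
```

```bash
python3 -c "
from h import *
go(.657,.2737,.237,-89)"
```

```text
t 24.1 pos [0.5599 0.2747 0.2344] yaw -88.86 tilt [-0.006 -0.002] w 0.0428 gf 0.0 F [-0.2  0.2 -0.6]
units [-0.12  3.88 -0.13] rz 0.14
```

drive_tool --pt "0 0.4 0 0 0 0 0.5" --pt "0 0.4 0 0 0 0 0.5" --pt "0 0.4 0 0 0 0 0.5" --pt "0 0.4 0 0 0 0 0.5" --pt "0 0.4 0 0 0 0 0.5"

```text
clock: 24.55
eef_pos: [0.6118, 0.2762, 0.2384]
tool_rot: [-2.199, -2.242, -0.001]
contact_force: [-0.9, 0.3, 0.6]
grip_width: 0.0428
gripper_force: 0.3
```

drive_tool --pt "0 0.4 0 0 0 0 0.5" --pt "0 0.4 0 0 0 0 0.5" --pt "0 0.4 0 0 0 0 0.5" --pt "0 0.4 0 0 0 0 0.5" --pt "0 0.2 0 0 0 0 0.5"

```text
clock: 25.05
eef_pos: [0.6551, 0.2764, 0.2367]
tool_rot: [-2.197, -2.239, 0.007]
contact_force: [-9.0, -1.2, 1.2]
grip_width: 0.0424
gripper_force: 4.9
```

```bash
cat >> h.py <<'E'
def knob(P):
    """dark blobs near predicted knob, side & top"""
    for n in('side','top'):
        im=snapshot(n).astype(int);m=(im.max(2)<45).astype(np.uint8);k,l,st,c=cv2.connectedComponentsWithStats(m)
        q=proj(n,P)[0];print(n,q.round(1),[(c[i].round(1),st[i,4]) for i in range(1,k) if np.hypot(*(c[i]-q))<25 and st[i,4]>15])
E
python3 -c "
from h import *
go(.657,.2737,.237,-89);knob([.648,.274,.243])"
```

```text
t 25.1 pos [0.6551 0.2764 0.2367] yaw -88.91 tilt [-0.006 -0.   ] w 0.0424 gf 4.9 F [-9.  -1.2  1.2]
units [-0.11  0.08 -0.01] rz 0.09
side [215.1 249.9] [(array([215.2, 251. ]), np.int32(43))]
top [158.5 169.3] [(array([147.1, 162.6]), np.int32(840))]
```

drive_tool --pt "0 0.15 0 0 0 0 0.5" --pt "0 0 0 0 0 0 0.5" --pt "0 0 0 0 0 0 0.5" --pt "0 0 0 0 0 0 0.5" --pt "0 0 0 0 0 0 0.5"

```text
clock: 25.65
eef_pos: [0.6551, 0.2765, 0.2366]
tool_rot: [-2.193, -2.237, 0.016]
contact_force: [-10.7, -1.0, 1.9]
grip_width: 0.0425
gripper_force: 5.5
```

drive_tool --pt "0 0 0 0 0 0 0.5" --pt "0 0 0 0 0 0 0.5" --pt "0 0 0 0 0 0 0.5" --pt "0 0 0 0 0 0 0.5" --pt "0 0 0 0 0 0 0.5"

```text
clock: 26.15
eef_pos: [0.6551, 0.2764, 0.2366]
tool_rot: [-2.193, -2.237, 0.016]
contact_force: [-11.2, -2.3, 1.5]
grip_width: 0.0424
gripper_force: 5.5
```

```bash
python3 -c "
from h import *
go(.657,.2737,.237,-89)
s=cv2.cvtColor(snapshot('side'),cv2.COLOR_RGB2BGR).astype(int);o=cv2.imread('pics/raw_s8.png').astype(int)
cv2.imwrite('pics/raw_s9.png',s)
# beam motion: vertical shift of the left prong tip / plate patch between pictures
for u0,v0,u1,v1 in((225,300,285,345),(200,315,235,345),(260,330,330,345),(183,290,205,325)):
    t=o[v0:v1,u0:u1].astype(np.uint8);w=s[v0-25:min(v1+40,420),u0-15:u1+15].astype(np.uint8)
    r=cv2.matchTemplate(w,t,cv2.TM_CCOEFF_NORMED);_,mx,_,l=cv2.minMaxLoc(r);print(round(mx,3),l[0]-15,l[1]-25)"
```

```text
t 26.1 pos [0.6551 0.2764 0.2366] yaw -88.85 tilt [-0.013 -0.001] w 0.0424 gf 5.5 F [-11.2  -2.3   1.5]
units [-0.11  0.07 -0.02] rz 0.15
0.289 8 -16
0.874 0 3
0.427 -15 24
0.984 0 0[ WARN:0@1.086] global loadsave.cpp:1063 imwrite_ Unsupported depth image for selected encoder is fallbacked to CV_8U.
```

```bash
python3 -c "
import cv2
o=cv2.imread('pics/raw_s8.png');s=cv2.imread('pics/raw_s9.png');i=cv2.imread('pics/raw_s0.png')
for u0,v0,u1,v1 in((258,325,276,340),(240,318,258,338),(208,322,222,338)):
    t=o[v0:v1,u0:u1];w=s[v0-6:v1+16,u0-8:u1+8]
    r=cv2.matchTemplate(w,t,cv2.TM_CCOEFF_NORMED);_,mx,_,l=cv2.minMaxLoc(r);print(round(mx,3),l[0]-8,l[1]-6)"
```

```text
0.641 2 -1
0.73 0 5
0.874 1 3
```

The beam has tipped: the hook is down about 5 px and the support 3 px, as expected for full tilt. I'll swing the lever back.

drive_tool --pt "0 -0.4 0 0 0 0 0.5" --pt "0 -0.45 0 0 0 0 0.5" --pt "0 -0.45 0 0 0 0 0.5" --pt "0 -0.45 0 0 0 0 0.5" --pt "0 -0.45 0 0 0 0 0.5"

```text
clock: 26.7
eef_pos: [0.6075, 0.2751, 0.2396]
tool_rot: [2.199, 2.239, 0.009]
contact_force: [2.0, -0.7, 2.1]
grip_width: 0.0426
gripper_force: 1.3
```

drive_tool --pt "0 -0.45 0 0 0 0 0.5" --pt "0 -0.45 0 0 0 0 0.5" --pt "0 -0.45 0 0 0 0 0.5" --pt "0 -0.45 0 0 0 0 0.5" --pt "0 -0.3 0 0 0 0 0.5"

```text
clock: 27.2
eef_pos: [0.5538, 0.2743, 0.2382]
tool_rot: [2.2, 2.241, 0.005]
contact_force: [2.3, 0.2, -2.1]
grip_width: 0.0427
gripper_force: 1.3
```

drive_tool --pt "0 -0.1 0 0 0 0 0.5" --pt "0 0 0 0 0 0 0.5" --pt "0 0 0 0 0 0 0.5"

```text
clock: 27.5
eef_pos: [0.5509, 0.2736, 0.2375]
tool_rot: [-2.202, -2.241, 0.0]
contact_force: [0.1, 0.1, -0.9]
grip_width: 0.0426
gripper_force: 0.0
```

drive_tool --pt "0 -0.1 0 0 0 0 0.5" --pt "0 0 0 0 0 0 0.5" --pt "0 0 0 0 0 0 0.5"

```text
clock: 27.8
eef_pos: [0.549, 0.2733, 0.2372]
tool_rot: [2.202, 2.24, 0.001]
contact_force: [1.9, -0.2, -1.4]
grip_width: 0.0427
gripper_force: 1.2
```

drive_tool --pt "0 -0.12 0 0 0 0 0.5" --pt "0 0 0 0 0 0 0.5" --pt "0 0 0 0 0 0 0.5"

```text
clock: 28.1
eef_pos: [0.5486, 0.2732, 0.2374]
tool_rot: [2.2, 2.236, 0.008]
contact_force: [8.0, 2.0, -4.5]
grip_width: 0.0426
gripper_force: 4.0
```

drive_tool --pt "0 0.3 0 0 0 0 0.5" --pt "0 0.2 -0.2 0 0 0 0.5" --pt "0 0 -0.8 0 0 0 0.5" --pt "0 0 -1 0 0 0 0.5" --pt "0 0 -1 0 0 0 0.5"

```text
clock: 28.6
eef_pos: [0.5573, 0.2735, 0.3132]
tool_rot: [-2.201, -2.24, 0.003]
contact_force: [-0.1, 0.8, -1.0]
grip_width: 0.0426
gripper_force: 0.0
```

```bash
python3 -c "
from h import *
go(.5225,.392,.30,-89);knob([.5618,.2737,.243])
s=cv2.cvtColor(snapshot('side'),cv2.COLOR_RGB2BGR);cv2.imwrite('pics/raw_s10.png',s)
o=cv2.imread('pics/raw_s8.png')
for u0,v0,u1,v1 in((258,325,276,340),(240,318,258,338),(208,322,222,338)):
    t=o[v0:v1,u0:u1];w=s[v0-6:v1+16,u0-8:u1+8]
    r=cv2.matchTemplate(w,t,cv2.TM_CCOEFF_NORMED);_,mx,_,l=cv2.minMaxLoc(r);print(round(mx,3),l[0]-8,l[1]-6)"
```

```text
t 28.6 pos [0.5573 0.2735 0.3132] yaw -89.0 tilt [-0.002 -0.   ] w 0.0426 gf 0.0 F [-0.1  0.8 -1. ]
units [ 4.76 -1.31  0.53] rz -0.0
side [258.4 256.5] [(array([259.4, 257.6]), np.int32(64))]
top [157.8 205.7] [(array([157.8, 207.5]), np.int32(71))]
0.816 0 -1
0.741 0 0
1.0 0 0
```

The lever is back at its stop and the beam is level. I'll re-grip the bar.

drive_tool --pt "0.95 -0.3 0 0 0 0 0.4" --pt "0.95 -0.3 0 0 0 0 0.4" --pt "0.95 -0.3 0 0 0 0 0.4" --pt "0.95 -0.3 0 0 0 0 0.4" --pt "0.95 -0.1 0 0 0 0 0.4"

```text
clock: 29.25
eef_pos: [0.5217, 0.3928, 0.311]
tool_rot: [-2.2, -2.24, 0.005]
contact_force: [0.2, 0.1, 0.5]
grip_width: 0.0341
gripper_force: 0.0
```

drive_tool --pt "0 0 0.8 0 0 0 0.4" --pt "0 0 0.8 0 0 0 0.4" --pt "0 0 0.5 0 0 0 0.4" --pt "0 0 0 0 0 0 0.4" --pt "0 0 0 0 0 0 0.4"

```text
clock: 29.75
eef_pos: [0.5233, 0.3915, 0.2597]
tool_rot: [-2.202, -2.24, 0.001]
contact_force: [-0.1, -0.3, -0.2]
grip_width: 0.0341
gripper_force: 0.0
```

```bash
python3 -c "
from h import *
go(.5225,.392,.1885,-89)"
```

```text
t 29.8 pos [0.5233 0.3915 0.2597] yaw -89.03 tilt [-0.001 -0.   ] w 0.0341 gf 0.0 F [-0.1 -0.3 -0.2]
units [ 0.02 -0.03  2.85] rz -0.03
```

drive_tool --pt "0 -0.03 0.6 0 0 0 0.4" --pt "0 0 0.6 0 0 0 0.4" --pt "0 0 0.6 0 0 0 0.4" --pt "0 0 0.6 0 0 0 0.4" --pt "0 0 0.4 0 0 0 0.4"

```text
clock: 30.25
eef_pos: [0.523, 0.3918, 0.19]
tool_rot: [2.202, 2.24, 0.002]
contact_force: [-0.2, 0.4, -0.6]
grip_width: 0.0341
gripper_force: 0.0
```

drive_tool --pt "0 0 0 0 0 0 0.4" --pt "0 0 0 0 0 0 0.1" --pt "0 0 0 0 0 0 0" --pt "0 0 0 0 0 0 0" --pt "0 0 0 0 0 0 0"

```text
clock: 30.75
eef_pos: [0.5225, 0.3922, 0.1906]
tool_rot: [-2.201, -2.241, -0.001]
contact_force: [-2.0, 0.1, 2.1]
grip_width: 0.0083
gripper_force: 59.6
```

```bash
python3 -c "
from h import *
go(.5225,.392,.215,-89)"
```

```text
t 30.8 pos [0.5225 0.3922 0.1906] yaw -88.98 tilt [0.    0.001] w 0.0083 gf 59.6 F [-2.   0.1  2.1]
units [-0.01  0.   -0.97] rz 0.02
```

drive_tool --pt "0 0 -0.3 0 0 0 0" --pt "0 0 -0.4 0 0 0 0" --pt "0 0 -0.34 0 0 0 0" --pt "0 0 0 0 0 0 0" --pt "0 0 0 0 0 0 0"

```text
clock: 31.25
eef_pos: [0.5229, 0.3916, 0.2159]
tool_rot: [2.202, 2.24, 0.0]
contact_force: [-0.6, 0.1, -6.1]
grip_width: 0.0082
gripper_force: 58.8
```

```bash
python3 -c "
from h import *
go(.425,.392,.217,-89)"
```

```text
t 31.2 pos [0.5229 0.3916 0.2159] yaw -89.02 tilt [ 0. -0.] w 0.0082 gf 58.8 F [-0.6  0.1 -6.1]
units [ 0.08 -3.91 -0.05] rz -0.02
```

drive_tool --pt "0 -0.5 0 0 0 0 0" --pt "0 -0.8 0 0 0 0 0" --pt "0 -0.9 0 0 0 0 0" --pt "0 -0.9 0 0 0 0 0" --pt "0 -0.8 0 0 0 0 0"

```text
clock: 31.75
eef_pos: [0.4235, 0.3898, 0.2151]
tool_rot: [-2.201, -2.241, 0.003]
contact_force: [0.1, 0.8, -4.9]
grip_width: 0.0086
gripper_force: 58.8
```

drive_tool --pt "-0.4 0 0 0 0 1 0" --pt "-0.7 0 0 0 0 1 0" --pt "-0.9 0 0 0 0 1 0" --pt "-0.9 0 0 0 0 1 0" --pt "-0.9 0 0 0 0 1 0"

```text
clock: 32.25
eef_pos: [0.4231, 0.2935, 0.2155]
tool_rot: [2.299, 2.14, -0.001]
contact_force: [-0.3, -0.6, -5.0]
grip_width: 0.0084
gripper_force: 58.8
```

drive_tool --pt "-0.9 0 0 0 0 0 0" --pt "-0.9 0 0 0 0 0 0" --pt "-0.9 0 0 0 0 0 0" --pt "-0.9 0 0 0 0 0 0" --pt "-0.9 0 0 0 0 0 0"

```text
clock: 32.75
eef_pos: [0.415, 0.1813, 0.2157]
tool_rot: [2.299, 2.141, -0.0]
contact_force: [-0.6, -0.3, -6.0]
grip_width: 0.0084
gripper_force: 58.8
```

drive_tool --pt "-0.9 0 0 0 0 0 0" --pt "-0.9 0 0 0 0 0 0" --pt "-0.9 0 0 0 0 0 0" --pt "-0.9 0 0 0 0 0 0" --pt "-0.9 0 0 0 0 0 0"

```text
clock: 33.25
eef_pos: [0.407, 0.0691, 0.2158]
tool_rot: [-2.299, -2.141, -0.0]
contact_force: [0.6, 0.1, -4.6]
grip_width: 0.0081
gripper_force: 58.8
```

```bash
python3 - <<'E'
from h import *
print(get_state()['joint_positions'].round(2))
a=onz('top',370.3,236,.2152);b=onz('top',390.3,236,.2152);s1=onz('top',371,197,.212);s2=onz('top',391.3,197.5,.212)
print(a,b,(a+b)/2,s1,s2)
# rack cross-beam edge yaw (top): front/top edges at same height, and scale check
c1=onz('top',335+463/4-100,160+120/4,.22);c2=onz('top',335+100,160+143/4,.22)
# crossbar from the full picture: ends (499,272) and (691,284) in 1.42x
c1=onz('top',499/1.42,272/1.42,.22);c2=onz('top',691/1.42,284/1.42,.22)
print('crossbar yaw',np.degrees(np.arctan2(-(c1-c2)[0],(c1-c2)[1])))
# spare bar yaw (hung): (587,327)-(691,330)
c1=onz('top',590/1.42,326.5/1.42,.205);c2=onz('top',688/1.42,329.5/1.42,.205);print('spare',c1,c2,(c1+c2)/2,np.degrees(np.arctan2(-(c1-c2)[0],(c1-c2)[1])))
e=[onz('top',587/1.42,361/1.42,.13),onz('top',665/1.42,361/1.42,.13)]
go(.42,-.25,.216,-94)
E
```

```text
[-0.71  0.03  0.52  1.89 -0.02  1.22 -0.26]
[ 0.48757177 -0.22527511  0.2152    ] [ 0.48712755 -0.27280254  0.2152    ] [ 0.48734966 -0.24903883  0.2152    ] [ 0.58153401 -0.2308151   0.212     ] [ 0.57984177 -0.27967413  0.212     ]
crossbar yaw -4.180647102293348
spare [ 0.50146846 -0.3368188   0.205     ] [ 0.49483118 -0.50232805  0.205     ] [ 0.49814982 -0.41957343  0.205     ] -2.2964552891443346
t 33.2 pos [0.407  0.0691 0.2158] yaw -94.08 tilt [0. 0.] w 0.0081 gf 58.8 F [ 0.6  0.1 -4.6]
units [-1.269e+01  1.430e+00 -1.000e-02] rz -0.08
```

drive_tool --pt "-0.9 0.1 0 0 0 0 0" --pt "-0.9 0.1 0 0 0 0 0" --pt "-0.9 0.1 0 0 0 0 0" --pt "-0.9 0.1 0 0 0 0 0" --pt "-0.9 0.1 0 0 0 0 0"

```text
clock: 33.75
eef_pos: [0.4115, -0.0439, 0.2158]
tool_rot: [2.299, 2.141, 0.001]
contact_force: [0.3, 0.3, -4.3]
grip_width: 0.0079
gripper_force: 58.8
```

drive_tool --pt "-0.9 0.1 0 0 0 0 0" --pt "-0.9 0.1 0 0 0 0 0" --pt "-0.9 0.1 0 0 0 0 0" --pt "-0.9 0.1 0 0 0 0 0" --pt "-0.9 0.1 0 0 0 0 0"

```text
clock: 34.25
eef_pos: [0.416, -0.1569, 0.2158]
tool_rot: [2.299, 2.141, 0.001]
contact_force: [0.5, -0.1, -5.1]
grip_width: 0.0087
gripper_force: 58.8
```

drive_tool --pt "-0.9 0.1 0 0 0 0 0" --pt "-0.9 0.1 0 0 0 0 0" --pt "-0.9 0.1 0 0 0 0 0" --pt "-0.6 0.1 0 0 0 0 0" --pt "-0.3 0 0 0 0 0 0"

```text
clock: 34.75
eef_pos: [0.4196, -0.2484, 0.2159]
tool_rot: [2.3, 2.138, -0.002]
contact_force: [-1.1, 0.3, -5.6]
grip_width: 0.0083
gripper_force: 58.8
```

drive_tool --pt "0 0 0 0 0 0 0" --pt "0 0 0 0 0 0 0" --pt "0 0 0 0 0 0 0"

```text
clock: 35.05
eef_pos: [0.4204, -0.2445, 0.2156]
tool_rot: [-2.295, -2.144, -0.002]
contact_force: [-0.1, 0.2, -5.5]
grip_width: 0.0081
gripper_force: 58.8
```

```bash
python3 - <<'E'
from h import *
go(.512,-.2507,.216,-94)
print(get_state()['joint_positions'].round(2))
# spare's uprights facing us: left end y of spare, from initial picture; its left tray edge px (587,305..361)
for u,v in((587,300),(587,361)): print(onz('top',u/1.42,v/1.42,.128).round(4))
E
```

```text
t 35.0 pos [ 0.4204 -0.2445  0.2156] yaw -93.9 tilt [-0.     0.002] w 0.0081 gf 58.8 F [-0.1  0.2 -5.5]
units [ 0.    3.67 -0.02] rz 0.1
[-0.2   0.24  0.84  1.73 -0.19  1.26  0.62]
[ 0.5539 -0.3601  0.128 ]
[ 0.4422 -0.3551  0.128 ]
```

drive_tool --pt "0 0.4 0 0 0 0 0" --pt "0 0.7 0 0 0 0 0" --pt "0 0.7 0 0 0 0 0" --pt "0 0.7 0 0 0 0 0" --pt "0 0.65 0 0 0 0 0"

```text
clock: 35.55
eef_pos: [0.5009, -0.2502, 0.2155]
tool_rot: [2.295, 2.145, 0.001]
contact_force: [-0.2, 1.1, -4.8]
grip_width: 0.0086
gripper_force: 58.8
```

drive_tool --pt "0 0.52 0 0 0 0 0" --pt "0 0 0 0 0 0 0" --pt "0 0 0 0 0 0 0" --pt "0 0 0 0 0 0 0"

```text
clock: 35.95
eef_pos: [0.5109, -0.2524, 0.2156]
tool_rot: [-2.297, -2.141, 0.001]
contact_force: [-0.4, 0.5, -5.1]
grip_width: 0.0081
gripper_force: 58.8
```

```bash
python3 - <<'E'
from h import *
go(.512,-.2507,.1906,-94)
E
```

```text
t 36.0 pos [ 0.5109 -0.2524  0.2156] yaw -94.03 tilt [-0.001  0.   ] w 0.0081 gf 58.8 F [-0.4  0.5 -5.1]
units [0.07 0.04 1.  ] rz -0.03
```

drive_tool --pt "0.05 0.03 0.25 0 0 0 0" --pt "0 0 0.25 0 0 0 0" --pt "0 0 0.25 0 0 0 0" --pt "0 0 0 0 0 0 0" --pt "0 0 0 0 0 0 0"

```text
clock: 36.45
eef_pos: [0.5123, -0.2511, 0.1967]
tool_rot: [-2.297, -2.142, 0.0]
contact_force: [-0.6, 0.2, -4.7]
grip_width: 0.0083
gripper_force: 58.8
```

drive_tool --pt "0 0 0.12 0 0 0 0" --pt "0 0 0 0 0 0 0"

```text
clock: 36.65
eef_pos: [0.5124, -0.2513, 0.1939]
tool_rot: [-2.298, -2.142, 0.0]
contact_force: [-0.2, 0.0, -5.1]
grip_width: 0.0084
gripper_force: 58.8
```

drive_tool --pt "0 0 0.1 0 0 0 0" --pt "0 0 0 0 0 0 0"

```text
clock: 36.85
eef_pos: [0.5126, -0.2515, 0.1928]
tool_rot: [2.297, 2.142, 0.001]
contact_force: [-2.7, 1.9, 1.4]
grip_width: 0.0086
gripper_force: 59.7
```

drive_tool --pt "0 0 0.08 0 0 0 0" --pt "0 0 0 0 0 0 0"

```text
clock: 37.05
eef_pos: [0.5127, -0.2515, 0.1926]
tool_rot: [2.297, 2.141, 0.003]
contact_force: [-5.0, 2.7, 11.2]
grip_width: 0.0083
gripper_force: 60.8
```

drive_tool --pt "0 0 0 0 0 0 0.15" --pt "0 0 0 0 0 0 0.35" --pt "0 0 0 0 0 0 0.35" --pt "0 0 0 0 0 0 0.35"

```text
clock: 37.45
eef_pos: [0.5127, -0.2513, 0.1894]
tool_rot: [2.297, 2.142, -0.0]
contact_force: [0.4, 0.2, -0.0]
grip_width: 0.0297
gripper_force: 0.0
```

```bash
python3 - <<'E'
from h import *
go(.512,-.2507,.30,-94)
cv2.imwrite('pics/raw_s11.png',cv2.cvtColor(snapshot('side'),cv2.COLOR_RGB2BGR))
E
```

```text
t 37.5 pos [ 0.5127 -0.2513  0.1894] yaw -94.01 tilt [ 0. -0.] w 0.0297 gf 0.0 F [ 0.4  0.2 -0. ]
units [ 0.02 -0.03 -4.42] rz -0.01
```

drive_tool --pt "0 0 -0.3 0 0 0 0.35" --pt "0 0 -0.6 0 0 0 0.35" --pt "0 0 -0.8 0 0 0 0.35" --pt "0 0 -1 0 0 0 0.35" --pt "0 0 -1 0 0 0 0.35"

```text
clock: 38.0
eef_pos: [0.5124, -0.2512, 0.2833]
tool_rot: [2.298, 2.142, -0.0]
contact_force: [1.7, -0.2, -0.0]
grip_width: 0.0298
gripper_force: 0.0
```

drive_tool --pt "0 -1 -1 0 0 0 0.35" --pt "0.3 -1 -0.5 0 0 0 0.35" --pt "0.9 -0.5 0 0 0 0 0.35" --pt "1 0 0 0 0 0 0.35" --pt "1 0 0 0 0 0 0.35"

```text
clock: 38.5
eef_pos: [0.4554, -0.1668, 0.3205]
tool_rot: [2.299, 2.14, 0.003]
contact_force: [0.6, 0.3, -0.4]
grip_width: 0.0298
gripper_force: 0.0
```

drive_tool --pt "1 0 0 0 0 0 0.35" --pt "1 0 0 0 0 0 0.35" --pt "1 0 0 0 0 0 0.35" --pt "1 0 0 0 0 0 0.35" --pt "1 0 0 0 0 0 0.35"

```text
clock: 39.0
eef_pos: [0.4645, -0.0416, 0.3202]
tool_rot: [2.298, 2.141, 0.002]
contact_force: [0.4, 0.6, -0.3]
grip_width: 0.0297
gripper_force: 0.0
```

drive_tool --pt "1 0 0 0 0 0 0.35" --pt "1 0 0 0 0 0 0.35" --pt "0 0 0 0 0 0 0.35" --pt "0 0 0 0 0 0 0.35" --pt "0 0 0 0 0 0 0.35"

```text
clock: 39.5
eef_pos: [0.468, 0.0059, 0.3199]
tool_rot: [2.3, 2.139, -0.0]
contact_force: [-0.8, -0.5, -0.5]
grip_width: 0.03
gripper_force: 0.0
```

```bash
python3 - <<'E'
from h import *
go(.42,0,.3,-94)
o=cv2.imread('pics/raw_t0.png').astype(int)
t=cv2.cvtColor(snapshot('top'),cv2.COLOR_RGB2BGR);cv2.imwrite('pics/raw_t12.png',t);t2=cv2.cvtColor(snapshot('top'),cv2.COLOR_RGB2BGR).astype(int);print('motion',np.abs(t2-t.astype(int))[150:290,330:490].mean())
d=np.abs(t.astype(int)-o).max(2)>60
def bb(n,u0,v0,u1,v1):
    m=d[v0:v1,u0:u1];print(n,m.sum())
bb('spare',425,190,490,260);bb('jar',305,135,335,165);bb('wrench',255,115,280,185);bb('gauge',312,245,345,290);bb('scale',95,125,205,240)
g=t.astype(int).min(2)
np.set_printoptions(linewidth=250)
# bright (carrier) mask box near left fork
m=((g>190)).astype(np.uint8);m[:, :320]=0;m[:,430:]=0;m[:150]=0;m[290:]=0
k,l,st,c=cv2.connectedComponentsWithStats(m)
print([(st[i].tolist(),c[i].round(1).tolist()) for i in range(1,k) if st[i,4]>25])
# expected bar ends and tray corners if seated
f=np.array([.512,-.2507,.2045]);M=R.from_euler('z',-4,degrees=True).as_matrix()
P=[f+M@np.array(q) for q in((0,.072,.004),(0,-.072,.004),(.056,.068,-.074),(.056,-.068,-.074),(-.056,-.068,-.074),(-.056,.068,-.074),(.027,-.033,-.049),(-.027,.033,-.049))]
print(proj('top',P).round(1).tolist())
E
```

```text
t 39.5 pos [0.468  0.0059 0.3199] yaw -94.15 tilt [ 0.001 -0.001] w 0.03 gf 0.0 F [-0.8 -0.5 -0.5]
units [-0.37 -1.9   0.8 ] rz -0.15
motion 1.427142857142857
spare 0
jar 0
wrench 0
gauge 262
scale 13
[([347, 208, 57, 21, 362], [362.1, 219.1]), ([372, 210, 11, 14, 69], [375.9, 215.5]), ([346, 231, 23, 17, 160], [354.6, 241.8]), ([372, 232, 22, 18, 265], [381.7, 241.8]), ([320, 254, 18, 19, 263], [327.9, 263.3])]
[[349.9, 224.0], [409.9, 227.6], [347.1, 204.7], [399.1, 207.8], [397.9, 250.8], [345.3, 247.6], [388.0, 217.3], [361.2, 236.9]]
```

drive_tool --pt "0 0 0 0 0 0 0.35" --pt "0 0 0 0 0 0 0.35" --pt "0 0 0 0 0 0 0.35" --pt "0 0 0 0 0 0 0.35" --pt "0 0 0 0 0 0 0.35"

```text
clock: 40.1
eef_pos: [0.468, 0.0075, 0.3195]
tool_rot: [-2.298, -2.142, 0.0]
contact_force: [0.0, 0.6, -0.9]
grip_width: 0.03
gripper_force: 0.0
```

drive_tool --pt "0 0 0 0 0 0 0.35" --pt "0 0 0 0 0 0 0.35" --pt "0 0 0 0 0 0 0.35" --pt "0 0 0 0 0 0 0.35" --pt "0 0 0 0 0 0 0.35"

```text
clock: 40.6
eef_pos: [0.468, 0.0075, 0.3196]
tool_rot: [2.298, 2.142, 0.0]
contact_force: [0.5, 0.0, 1.1]
grip_width: 0.0297
gripper_force: 0.0
```

```bash
python3 - <<'E'
from h import *
a=snapshot('top').astype(int);b=snapshot('top').astype(int);d=np.abs(a-b)
print(d[150:290,330:490].mean(),d[20:100,250:400].mean())
o=cv2.cvtColor(cv2.imread('pics/raw_t0.png'),cv2.COLOR_BGR2RGB).astype(int)
for im in(o,a):
    m=(im[...,0]>150)&(im[...,0]-im[...,2]>60);m[:240]=0;m[300:]=0;m[:,:300]=0;m[:,350:]=0;v,u=np.nonzero(m);print('gauge rim',u.mean().round(1),v.mean().round(1),len(u))
print(hand_in())
E
```

```text
1.4342708333333334 1.4808055555555555
gauge rim 325.1 269.4 123
gauge rim 326.1 270.5 109
the job is handed in; nothing more can be done
None
```

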